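Put the torch on charge in the one usable cradle

TASK

Put the white torch on charge: find the cradle that is empty and does not have its red out-of-order flag standing up, lay the torch gently in its sloping bed with the lens end up and the tail right down at the foot, and only then push that cradle's orange lever right over to on, away from you. The shell is thin, so grip the torch lightly and neither drop nor force it into the cradle; leave the spare torch, the other levers and everything else as they are.

Things in the scene. Friction and masses are not known exactly. Their poses are not given: they have to be found in the camera images.
- torch: white torch, 152 mm long, 130 to 190 g, lying on its underside on the plywood. Origin: on the underside, 57 mm ahead of the tail; x to the lens, z up. Grip part: 30 x 30 mm square bar, x -57 (tail) to +55 mm; then a round head 40 mm across, underside level with the bar's, to the lens at x +95. Gripped on the bar at the origin, 20 to 30 N hold it well; the thin shell takes at most 60 N per finger
- torch_tail (a point): centre of the torch's tail face (x = -57, z = 15 mm in the torch's frame)
- spare: blue spare torch of the same shape, charging in one of the cradles with its tail at the foot. Origin: at the centre of the lower edge of its tail, which coincides with the origin of the bed it lies in; its z is vertical. Leave it alone
- cradle_1: charging cradle 1 of three alike, fixed in a row in any order; grey base 290 x 72 mm, lever at the robot's end, then the bed, then the flag. The bed: floor a spine 22 mm wide, 108 long; cheeks 12 mm high, 40 apart inside and 50 outside, at 0 to 20 and 94 to 108 mm up the slope; between them the sides are open, also below the floor: finger room. Origin under the base, x away from the robot
- bed_1: sloping black bed of cradle 1. Origin: on the bed's floor, centre line, at the foot, 34 mm above the plywood; x up the slope, away from the robot, 30 degrees above level; z square to the floor, leaning back to the robot. The foot, a wall 18 mm high with copper contacts, ends at x = 0: a torch lies with its underside on the floor and its tail against the foot
- flag_1 (a point): centre of the red out-of-order flag of cradle 1, a 50 mm wide plate behind the upper end of its bed. Folded flat on the base plate (12 mm above the plywood) the cradle is in order; standing up on a stalk (178 mm above the plywood) it is out of order
- lever_1 (a joint): orange switch lever of cradle 1, rad: 0 = off, leaning to the robot; 1.0 = on, leaning away towards the bed. Stays where it is left; a light push moves it
- lever_1_tip (a point): tip of the lever of cradle 1, the centre of an orange ball 26 mm across at the end of a 50 mm lever that swings in the upright plane along the bed, 0.5 rad either side of upright: 74 mm above the plywood at both ends, moving 48 mm away from the robot from off to on. The lever's pivot lies 70 mm from the bed's origin towards the robot, 30 mm above the plywood
- cradle_2: charging cradle 2 of three alike, fixed in a row in any order; grey base 290 x 72 mm, lever at the robot's end, then the bed, then the flag. The bed: floor a spine 22 mm wide, 108 long; cheeks 12 mm high, 40 apart inside and 50 outside, at 0 to 20 and 94 to 108 mm up the slope; between them the sides are open, also below the floor: finger room. Origin under the base, x away from the robot
- bed_2: sloping black bed of cradle 2. Origin: on the bed's floor, centre line, at the foot, 34 mm above the plywood; x up the slope, away from the robot, 30 degrees above level; z square to the floor, leaning back to the robot. The foot, a wall 18 mm high with copper contacts, ends at x = 0: a torch lies with its underside on the floor and its tail against the foot
- flag_2 (a point): centre of the red out-of-order flag of cradle 2, a 50 mm wide plate behind the upper end of its bed. Folded flat on the base plate (12 mm above the plywood) the cradle is in order; standing up on a stalk (178 mm above the plywood) it is out of order
- lever_2 (a joint): orange switch lever of cradle 2, rad: 0 = off, leaning to the robot; 1.0 = on, leaning away towards the bed. Stays where it is left; a light push moves it
- lever_2_tip (a point): tip of the lever of cradle 2, the centre of an orange ball 26 mm across at the end of a 50 mm lever that swings in the upright plane along the bed, 0.5 rad either side of upright: 74 mm above the plywood at both ends, moving 48 mm away from the robot from off to on. The lever's pivot lies 70 mm from the bed's origin towards the robot, 30 mm above the plywood
- cradle_3: charging cradle 3 of three alike, fixed in a row in any order; grey base 290 x 72 mm, lever at the robot's end, then the bed, then the flag. The bed: floor a spine 22 mm wide, 108 long; cheeks 12 mm high, 40 apart inside and 50 outside, at 0 to 20 and 94 to 108 mm up the slope; between them the sides are open, also below the floor: finger room. Origin under the base, x away from the robot
- bed_3: sloping black bed of cradle 3. Origin: on the bed's floor, centre line, at the foot, 34 mm above the plywood; x up the slope, away from the robot, 30 degrees above level; z square to the floor, leaning back to the robot. The foot, a wall 18 mm high with copper contacts, ends at x = 0: a torch lies with its underside on the floor and its tail against the foot
- flag_3 (a point): centre of the red out-of-order flag of cradle 3, a 50 mm wide plate behind the upper end of its bed. Folded flat on the base plate (12 mm above the plywood) the cradle is in order; standing up on a stalk (178 mm above the plywood) it is out of order
- lever_3 (a joint): orange switch lever of cradle 3, rad: 0 = off, leaning to the robot; 1.0 = on, leaning away towards the bed. Stays where it is left; a light push moves it
- lever_3_tip (a point): tip of the lever of cradle 3, the centre of an orange ball 26 mm across at the end of a 50 mm lever that swings in the upright plane along the bed, 0.5 rad either side of upright: 74 mm above the plywood at both ends, moving 48 mm away from the robot from off to on. The lever's pivot lies 70 mm from the bed's origin towards the robot, 30 mm above the plywood
- tub: clear round parts tub with a blue twist cap, 66 mm across, 85 mm high; origin under its centre. Bystander
- screwdriver: yellow-handled screwdriver, 190 mm, lying along its x. Bystander
- pliers: green-handled pliers, 150 mm, lying along its x; origin at the pivot. Bystander
- key: chrome key, 58 mm, lying flat; origin under the bow. Bystander
- tester: yellow hand-held tester, 140 x 75 x 38 mm; origin under its centre. Bystander
- carton: small cardboard carton, 90 x 70 x 50 mm; origin under its centre. Bystander
Things that resemble listed ones, but are neither listed nor needed, are in the scene too. Of the things like the torch, leave any that is green or turquoise; of the rest the smaller one is meant.

How it is judged:
On the way:
1. the torch lies home in the usable cradle, lens up, while that cradle's lever is still off (distance between torch_tail and bed_1 below 0.024 m and x of torch_tail in the frame of bed_1 below 0.01 m and angle between the x axis of torch and the x axis of bed_1, either way round below 0.12 rad and x of torch in the frame of bed_1 above 0.045 m and value of joint lever_1 below 0.4 rad), for 0.2 s.
At the end, for the whole second after the job is handed in: the white torch lies at rest in the bed of the empty, unflagged cradle, lens up, along the slope within 7 degrees, tail at most 10 mm from the foot, tail centre within 24 mm of the bed's origin (15 when home); that cradle's lever is past 0.8 rad, the other levers as they were (distance between torch_tail and bed_1 below 0.024 m and x of torch_tail in the frame of bed_1 below 0.01 m and angle between the x axis of torch and the x axis of bed_1, either way round below 0.12 rad and x of torch in the frame of bed_1 above 0.045 m and value of joint lever_1 above 0.8 rad and linear speed of torch below 0.02 m/s and value of joint lever_3 below 0.3 rad and value of joint lever_2 above 0.7 rad); the robot touches nothing.
It fails at once if the torch is squeezed: more than 120 N from the two fingers together (60 N each) (contact force between the fingers and torch above 120 N).
It fails at once if the torch is dropped: it moves faster than 0.45 m/s with no finger on it (a fall of over 10 mm) (contact force between the fingers and torch below 0.05 N and linear speed of torch above 0.45 m/s).
It fails at once if the torch is forced or banged into a cradle: contact above 30 N (contact force between torch and cradle_1 above 30 N or contact force between torch and cradle_2 above 30 N or contact force between torch and cradle_3 above 30 N).
It fails at once if another cradle's lever is switched (value of joint lever_3 above 0.3 rad or value of joint lever_2 below 0.7 rad).
It fails at once if the spare torch is shifted by more than 10 mm, or a bystander by more than 20 mm (distance of spare from where it was at the start of the episode above 0.01 m or distance of any of tub, screwdriver, pliers, key, tester, carton from where it was at the start of the episode above 0.02 m).
It also fails if it takes over 54 s, if anything falls off the work surface, if the arm or the gripper's body presses on something with over 40 N, if the wrist force passes 120 N, or if a joint passes its speed limit or range.

ROBOT

A 7-joint arm with a two-finger parallel gripper is mounted at the origin on the work surface. World frame = base frame: x ahead of the robot, y to its left, z up, the work surface at z = 0. Lengths are in m, angles in rad, forces in N, time in s.
With the tool pointing down it reaches from about 0.425 to 0.925 m from the base axis. Payload 6.8 kg.
Tool frame: the origin (TCP) lies midway between the tips of the shut fingers; the grasp point (between the pads) lies 19 mm behind it; z points along the fingers, y is the line along which they close (so a half turn about z gives the same grasp; the last joint's range is limited). The gripper opens to 88 mm and grips with 3 to 60 N. Pads are 20 mm wide; open, the fingers measure 115 mm over their backs; the gripper's body (75 mm by 178 mm) begins 61 mm behind the grasp point.
Start: joints at [1.187, 0.477, 0.022, 1.555, -0.011, 1.109, -0.083], TCP at [0.184, -0.65, 0.201] pointing down, gripper open.
Joint ranges: [-2.96, 2.96], [-0.34, 2.1], [-1.41, 1.46], [0.24, 2.44], [-1.37, 4.51], [0.17, 1.92], [-2.96, 2.96]. Speed limits (rad/s): [2.39, 2.39, 3.14, 3.14, 3.14, 3.14, 3.14].

INTERFACE

Orientations are given as a unit quaternion [x, y, z, w].
In Python, from workcell import arm gives the robot as it stands.
- The arm moves only by the tool carry_out, never from a script. Its argument "increments" is a list of rows, each an object with "delta_pos": the shift along the tool's x, y, z in mm, a list of three; "delta_rot": the turn, a rotation vector about the tool's x, y, z in rad, a list of three. A call has 1 to 5 rows; each row shifts and turns the commanded pose from where the row before left it, along the tool's axes as they then stand; what a row does not reach is not made up. A row lasts 1/8 s, in which the tool goes at most 62.5 mm and 10.7 degrees, less where a joint would pass 70% of its speed; a pose out of reach is approached as far as the arm can. A call with a gripper value outside its range is refused whole. "grip" is the closure, from 0 (fully open) to 1 (shut), set as the call begins (left out, the last holds). The fingers move at their own pace and stop on an object; "grip_force" is the grip in N (left out, the last holds). Time passes only in rows, so rows that do not move let the fingers close. It gives the time, the measured TCP pose, the force, the opening and the grip force at its end, in the units of the state.
- arm.get_obs(): the state, without advancing time (a new reading comes with each control period).
- arm.read_camera(name): name is "scene" or "top" or "wrist"; returns a dict with "img" (480x640x3 uint8, red, green, blue), "range_z" (480x640 float32, m along the optical axis (not along the pixel's ray), 0 where there is no reading), "fx", "fy", "cx", "cy" (pixels), "R" (3x3) and "t" (3): a world point X has camera coordinates R X + t; the wrist camera has in their place "T_tool_cam" (4x4, takes a point from camera to tool coordinates, whose origin is the TCP and whose axes are the flange's). Camera axes: x right, y down, z forward; pixel columns grow to the right and rows downward; lengths in m; the calibration is good to about 2 mm. A picture is of the moment at which its call begins: read the wrist's pose just before it.
- arm.sign_off(): hands the job in; it is judged then, once.
The state is a dict: "time_s": time; "q": joint angles; "joint_vel": joint speeds; "joint_torque": joint torques, N m; "tcp_pos": TCP position; "tcp_rot": TCP orientation; "contact_force": force on the tool from outside, world axes, zero at the start; "ft_torque": the same for the moment, N m; "opening": finger opening in m; "grip_force": force on a finger pad.
Only numpy, scipy, OpenCV 4.12 (cv2) and the standard library are available. Lean on these libraries where they do the work, as an engineer would, in place of code of your own. Each camera call takes 0.05 s, during which the arm holds its last target. There are 200 camera calls.

## Working session

There is one attempt and no reset: what is moved stays moved. The work goes in short steps, Python scripts to look and compute and a tool call to move; the robot and the scene stay as the last step left them, time stands still between calls to the robot, and variables do not carry over. Pictures are saved under pics/ and viewed, at most 10 in all, crops included, and the job is handed in when it is done.

Besides the shell and the picture viewer there is one more tool, called after "Call:" by a JSON object that holds its "fn" and its "kwargs". carry_out: Moves the arm, as the interface text tells. Its arguments: {"type":"object","properties":{"increments":{"type":"array"},"grip":{"type":"number"},"grip_force":{"type":"number"}},"required":["increments"]}

```bash
mkdir -p pics; cat > h.py <<'E'
import numpy as np, cv2
from workcell import arm
def cloud(c):
    z=c["range_z"]; v,u=np.mgrid[:480,:640]
    P=np.stack([(u-c["cx"])/c["fx"]*z,(v-c["cy"])/c["fy"]*z,z],-1)
    return (P-c["t"])@c["R"]   # R^T (P-t)
E
python3 - <<'E'
from h import *
o=arm.get_obs();print(o)
for n in("scene","top"):
    c=arm.read_camera(n);cv2.imwrite(f"pics/{n}0.png",c["img"][...,::-1]);np.savez(f"{n}0.npz",**c)
    print(n,c["R"],c["t"])
E
```

```text
{'time_s': 0.0, 'q': array([ 1.18694612,  0.47778974,  0.02235917,  1.556415  , -0.0115207 ,
        1.10928313, -0.08306653]), 'joint_vel': array([ 0.0004635 , -0.00046928,  0.00117587,  0.00128916,  0.00042806,
       -0.00050288, -0.00060186]), 'joint_torque': array([-7.69140133e-04, -5.82859433e+01,  1.53433096e+00, -2.72611642e+01,
       -5.43872535e-02,  1.69392693e-02,  1.62887077e-04]), 'tcp_pos': array([ 0.18359111, -0.64890843,  0.20020446]), 'tcp_rot': array([ 9.90507900e-01,  1.37452972e-01, -1.81012114e-04, -8.64725570e-04]), 'contact_force': array([ 0.07997347,  0.33922789, -0.2175159 ]), 'ft_torque': array([-0.02029926,  0.00238438,  0.00916619]), 'grip_force': 0.0, 'opening': 0.08772967244019945}
scene [[ 0.8783084   0.47808494 -0.00302241]
 [ 0.29862315 -0.55352717 -0.77745218]
 [-0.37336117  0.68194022 -0.6289348 ]] [-0.43611788 -0.02648346  1.73803835]
top [[ 0.00780049 -0.99996291 -0.00365135]
 [-0.98321147 -0.00700402 -0.18233527]
 [ 0.18230294  0.00501235 -0.98322964]] [0.02573156 0.52007262 1.78255242]
```

View pics/top0.png

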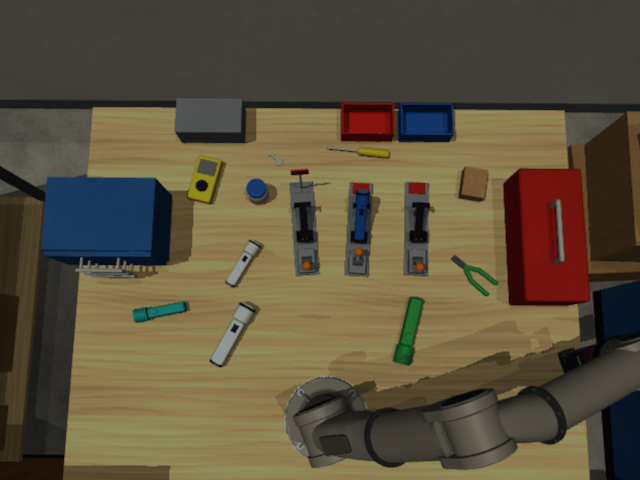

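View pics/scene0.png

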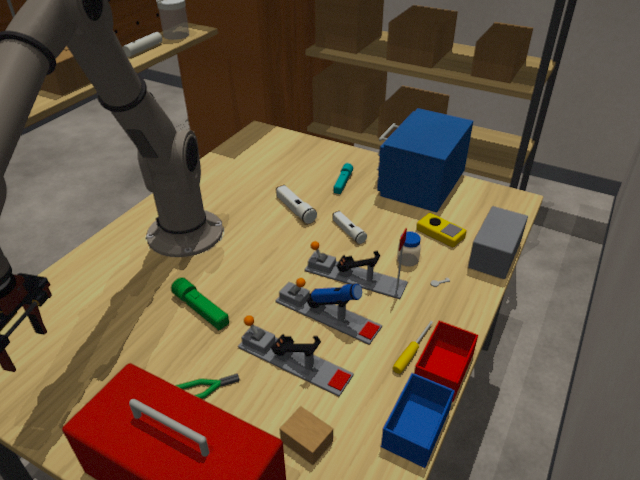

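The usable cradle is the right-hand one in the top view, around (418,228): it is empty and its flag is folded. The left one has its flag up and the middle one holds the spare. The torch is the small white one at (243,263), with its lens up-right at (255,247). The lever ball is at (419,267).

```bash
cat >> h.py <<'E'
def rect(P):
    (c,s,a)=cv2.minAreaRect((P[:,:2]*1000).astype(np.float32)); return np.round(c,1),np.round(s,1),round(a,2)
E
python3 - <<'E'
from h import *
for n in("top","scene"):
    c=dict(np.load(f"{n}0.npz"));W=cloud(c);im=c["img"].astype(int);ok=c["range_z"]>0
    if n=="top":
        print("table z",np.median(W[300:330,270:300,2]), "scale",c["fx"])
    def near(x0,x1,y0,y1,z0,z1): return ok&(W[...,0]>x0)&(W[...,0]<x1)&(W[...,1]>y0)&(W[...,1]<y1)&(W[...,2]>z0)&(W[...,2]<z1)
    p=c0=np.load("top0.npz");T=cloud(p)[263,243];print(n,"torch px",T)
    m=near(T[0]-.1,T[0]+.1,T[1]-.07,T[1]+.07,.01,.06);P=W[m];print(len(P),rect(P))
    b=P[(P[:,2]>.024)&(P[:,2]<.033)];print("bar",len(b),rect(b),np.median(b[:,2]));h=P[P[:,2]>.034];print("head",len(h),h.mean(0))
    K=cloud(p)[240,405]; B=cloud(p)[228,418]
    m=near(B[0]-.2,B[0]+.2,B[1]-.06,B[1]+.06,.007,.2);P=W[m];print("cradle",len(P),rect(P))
    f=near(B[0]-.2,B[0]+.2,B[1]-.06,B[1]+.06,.006,.2)
    r,g,bl=im[...,0],im[...,1],im[...,2]
    red=f&(r>110)&(g<50)&(W[...,2]<.03);print("flag",red.sum(),W[red].mean(0),rect(W[red]))
    o=f&(r>120)&(g>55)&(bl<60)&(W[...,2]>.05);print("ball",o.sum(),W[o].mean(0),W[o][:,2].max(),rect(W[o]))
    k=f&(r<45)&(g<45)&(bl<45)&(W[...,2]>.03);print("bed",k.sum(),rect(W[k]));
    for z in np.arange(.03,.12,.01):
        q=W[k&(abs(W[...,2]-z)<.005)]
        if len(q):print(round(z,3),len(q),q.mean(0).round(4),np.ptp(q[:,1]).round(3))
E
```

```text
table z 0.0009170043519143011 scale 616.5862538239422
top torch px [0.44422644 0.25343635 0.01926773]
626 (array([444.8, 248. ]), array([196.2, 136.2]), 2.75)
bar 272 (array([443.6, 256.5]), array([ 39.4, 152.7]), 60.63) 0.029468550734324705
head 195 [0.46526833 0.24349301 0.03845317]
cradle 1836 (array([ 548.4, -267.4]), array([118.9, 396.6]), 89.9)
flag 128 [ 0.68336389 -0.27358884  0.01290816] (array([ 682.6, -273.2]), array([44.8, 33. ]), 88.97)
ball 35 [ 0.4292094  -0.26357812  0.0830165 ] 0.09107822821736425 (array([ 428.7, -264. ]), array([17.2, 17.6]), 71.6)
bed 473 (array([ 528. , -266.9]), array([ 51.2, 183. ]), 87.9)
0.03 22 [ 0.5194 -0.2664  0.0324] 0.05
0.04 123 [ 0.5293 -0.2665  0.0401] 0.051
0.05 108 [ 0.5337 -0.2667  0.0492] 0.048
0.06 58 [ 0.568  -0.2681  0.0596] 0.042
0.07 42 [ 0.588  -0.2677  0.0704] 0.024
0.08 79 [ 0.6038 -0.2693  0.0795] 0.04
0.09 33 [ 0.6103 -0.2679  0.0889] 0.049
0.1 8 [ 0.6088 -0.2737  0.0983] 0.049
scene torch px [0.44422644 0.25343635 0.01926773]
442 (array([443.1, 250. ]), array([ 40.8, 159.6]), 60.75)
bar 238 (array([441.1, 248.1]), array([ 40.8, 157.9]), 62.88) 0.028845026581408598
head 78 [0.48833062 0.22237759 0.03749178]
cradle 2844 (array([ 543.5, -278. ]), array([386.3,  90.8]), 3.54)
flag 249 [ 0.68549022 -0.278142    0.01181413] (array([ 685.2, -276.4]), array([50.9, 33.7]), 88.26)
ball 60 [ 0.43372486 -0.27257859  0.08296627] 0.09062222882587702 (array([ 432.8, -270.9]), array([23.3, 18.4]), 50.19)
bed 572 (array([ 533.3, -274.7]), array([ 53. , 177.1]), 89.09)
0.03 35 [ 0.5295 -0.2745  0.0334] 0.047
0.04 162 [ 0.5372 -0.2757  0.0405] 0.051
0.05 141 [ 0.5439 -0.2773  0.0491] 0.051
0.06 46 [ 0.5722 -0.2788  0.0601] 0.032
0.07 40 [ 0.5869 -0.2767  0.0704] 0.023
0.08 71 [ 0.6103 -0.2777  0.0816] 0.05
0.09 67 [ 0.6146 -0.278   0.0882] 0.05
0.1 10 [ 0.6096 -0.29    0.0971] 0.046
```

```bash
cat >> h.py <<'E'
from scipy.spatial.transform import Rotation as Ro, Slerp
def down(yaw,tilt=0):
    "tool pointing down, tool x at yaw; tilt turns about the tool's y"
    return Ro.from_euler("z",yaw)*Ro.from_euler("x",np.pi)*Ro.from_euler("y",tilt)
def plan(wps,cur=None):
    "wps: (pos, Rot, nrows) -> rows in tool axes"
    o=arm.get_obs();p,R=(np.array(o["tcp_pos"]),Ro.from_quat(o["tcp_rot"])) if cur is None else cur
    k=0
    for q,S,n in wps:
        q=np.array(q);p0,R0=p,R;rv=(R0.inv()*S).as_rotvec()
        for i in range(1,n+1):
            t=p0+(q-p0)*i/n;T=R0*Ro.from_rotvec(rv*i/n)
            d=R.inv().apply(t-p)*1000;r=(R.inv()*T).as_rotvec()
            print(k//5,'{"delta_pos":%s,"delta_rot":%s}'%(np.round(d).astype(int).tolist(),np.round(r,3).tolist()));k+=1
            d=np.round(d)/1000;r=np.round(r,3);p=p+R.apply(d);R=R*Ro.from_rotvec(r)
def state():
    o=arm.get_obs();R=Ro.from_quat(o["tcp_rot"]).as_matrix()
    print("t",round(o["time_s"],2),"p",np.round(o["tcp_pos"],4),"x",R[:,0].round(3),"z",R[:,2].round(3),"F",np.round(o["contact_force"],1),"op",round(o["opening"],4),"gf",o["grip_force"],"q",np.round(o["q"],2))
E
python3 - <<'E'
from h import *
c=arm.read_camera("wrist");print(c["T_tool_cam"].round(3),c["fx"])
plan([([.22,-.6,.28],down(.276),2),([.52,-.27,.40],down(1.1),8),([.44,.10,.42],down(1.9),7),([.42,.25,.30],down(2.63),5)])
E
```

```text
[[-0.001 -0.96  -0.279  0.076]
 [ 1.    -0.001  0.     0.   ]
 [-0.001 -0.279  0.96  -0.185]
 [ 0.     0.     0.     1.   ]] 359.85955301294234
0 {"delta_pos":[24, -19, -40],"delta_rot":[-0.001, 0.0, -0.0]}
0 {"delta_pos":[24, -18, -40],"delta_rot":[-0.0, 0.0, -0.0]}
0 {"delta_pos":[47, -30, -15],"delta_rot":[-0.0, -0.0, -0.103]}
0 {"delta_pos":[50, -24, -15],"delta_rot":[-0.0, -0.0, -0.103]}
0 {"delta_pos":[53, -19, -15],"delta_rot":[-0.0, -0.0, -0.103]}
1 {"delta_pos":[54, -14, -15],"delta_rot":[-0.0, -0.0, -0.103]}
1 {"delta_pos":[55, -8, -15],"delta_rot":[-0.0, -0.0, -0.103]}
1 {"delta_pos":[56, -2, -15],"delta_rot":[-0.0, -0.0, -0.103]}
1 {"delta_pos":[56, 3, -15],"delta_rot":[-0.0, -0.0, -0.103]}
1 {"delta_pos":[55, 9, -15],"delta_rot":[-0.0, -0.0, -0.103]}
2 {"delta_pos":[42, -34, -3],"delta_rot":[-0.0, -0.0, -0.114]}
2 {"delta_pos":[45, -29, -3],"delta_rot":[-0.0, -0.0, -0.115]}
2 {"delta_pos":[49, -24, -2],"delta_rot":[-0.0, -0.0, -0.114]}
2 {"delta_pos":[51, -18, -3],"delta_rot":[-0.0, -0.0, -0.114]}
2 {"delta_pos":[53, -12, -3],"delta_rot":[-0.0, -0.0, -0.115]}
3 {"delta_pos":[53, -7, -3],"delta_rot":[-0.0, -0.0, -0.114]}
3 {"delta_pos":[54, 1, -2],"delta_rot":[-0.0, -0.0, -0.114]}
3 {"delta_pos":[30, 6, 24],"delta_rot":[0.0, -0.0, -0.146]}
3 {"delta_pos":[28, 10, 24],"delta_rot":[0.0, -0.0, -0.146]}
3 {"delta_pos":[27, 14, 24],"delta_rot":[0.0, -0.0, -0.146]}
4 {"delta_pos":[25, 18, 24],"delta_rot":[0.0, -0.0, -0.146]}
4 {"delta_pos":[21, 21, 24],"delta_rot":[0.0, -0.0, -0.146]}
```

Call:
{"fn": "carry_out", "kwargs": {"increments": [{"delta_pos":[24,-19,-40],"delta_rot":[0,0,0]},{"delta_pos":[24,-18,-40],"delta_rot":[0,0,0]},{"delta_pos":[47,-30,-15],"delta_rot":[0,0,-0.103]},{"delta_pos":[50,-24,-15],"delta_rot":[0,0,-0.103]},{"delta_pos":[53,-19,-15],"delta_rot":[0,0,-0.103]}], "grip": 0}}

```text
time_s: 0.78
tcp_pos: [0.3335, -0.4755, 0.3265]
tcp_rot: [0.957, 0.29, -0.0, -0.0]
contact_force: [0.3, -0.7, 1.0]
opening: 0.0881
grip_force: 0.0
```

Call:
{"fn": "carry_out", "kwargs": {"increments": [{"delta_pos":[54,-14,-15],"delta_rot":[0,0,-0.103]},{"delta_pos":[55,-8,-15],"delta_rot":[0,0,-0.103]},{"delta_pos":[56,-2,-15],"delta_rot":[0,0,-0.103]},{"delta_pos":[56,3,-15],"delta_rot":[0,0,-0.103]},{"delta_pos":[55,9,-15],"delta_rot":[0,0,-0.103]}]}}

```text
time_s: 1.4
tcp_pos: [0.521, -0.2687, 0.4015]
tcp_rot: [0.852, 0.524, -0.0, -0.0]
contact_force: [0.3, -0.5, 0.1]
opening: 0.0881
grip_force: 0.0
```

Call:
{"fn": "carry_out", "kwargs": {"increments": [{"delta_pos":[0,0,0],"delta_rot":[0,0,0]},{"delta_pos":[0,0,0],"delta_rot":[0,0,0]}]}}

```text
time_s: 1.65
tcp_pos: [0.5197, -0.2708, 0.4006]
tcp_rot: [0.853, 0.522, -0.001, -0.0]
contact_force: [-0.3, -0.7, -0.3]
opening: 0.088
grip_force: 0.0
```

```bash
cat >> h.py <<'E'
def wrist(name):
    o=arm.get_obs();c=dict(arm.read_camera("wrist"));M=np.eye(4);M[:3,:3]=Ro.from_quat(o["tcp_rot"]).as_matrix();M[:3,3]=o["tcp_pos"]
    A=np.linalg.inv(M@c["T_tool_cam"]);c["R"]=A[:3,:3];c["t"]=A[:3,3];np.savez(name+".npz",**c)
    cv2.imwrite(f"pics/{name}.png",c["img"][...,::-1]);return c
E
python3 - <<'E'
from h import *
state();c=wrist("w1");W=cloud(c);im=c["img"].astype(int);r,g,b=im[...,0],im[...,1],im[...,2]
f=(c["range_z"]>0)&(abs(W[...,0]-.55)<.17)&(abs(W[...,1]+.27)<.07)
print("table",np.median(W[...,2]))
m=f&(r>110)&(g<50)&(W[...,2]<.03);print("flag",m.sum(),rect(W[m]),np.median(W[m][:,2]))
m=f&(r>120)&(g>55)&(b<60)&(W[...,2]>.05);print("ball",m.sum(),rect(W[m]),W[m][:,2].max())
m=f&(W[...,2]>.006)&(W[...,2]<.016);print("base",m.sum(),rect(W[m]))
k=f&(r<45)&(g<45)&(b<45)&(W[...,2]>.03)
for z in np.arange(.03,.12,.01):
    q=W[k&(abs(W[...,2]-z)<.005)]
    if len(q):print(round(z,3),len(q),q.mean(0).round(4),q.min(0).round(3),q.max(0).round(3))
E
```

```text
t 1.65 p [ 0.5197 -0.2708  0.4006] x [ 0.455  0.891 -0.001] z [-0.001 -0.    -1.   ] F [-0.3 -0.7 -0.3] op 0.088 gf 0.0 q [ 0.64  0.23 -0.34  1.46  0.08  1.46 -0.17]
table 0.0028541864875826183
flag 191 (array([ 687. , -275.6]), array([48.2, 33.9]), 88.51) 0.013298140305066175
ball 506 (array([ 498. , -250.3]), array([152.2,  53. ]), 2.01) 0.5263970371423485
base 4897 (array([ 562.9, -271.3]), array([ 72.2, 289.7]), 88.25)
0.03 27 [ 0.5168 -0.27    0.0336] [ 0.492 -0.29   0.03 ] [ 0.531 -0.25   0.035]
0.04 407 [ 0.5338 -0.2711  0.0404] [ 0.446 -0.295  0.035] [ 0.549 -0.245  0.045]
0.05 467 [ 0.535  -0.2699  0.0496] [ 0.512 -0.296  0.045] [ 0.566 -0.245  0.055]
0.06 193 [ 0.5699 -0.2709  0.0601] [ 0.536 -0.291  0.055] [ 0.612 -0.247  0.065]
0.07 204 [ 0.5882 -0.2716  0.0703] [ 0.576 -0.283  0.065] [ 0.603 -0.261  0.075]
0.08 284 [ 0.6074 -0.2726  0.0809] [ 0.594 -0.293  0.075] [ 0.624 -0.254  0.085]
0.09 242 [ 0.6179 -0.2729  0.0883] [ 0.604 -0.297  0.085] [ 0.624 -0.248  0.095]
0.1 59 [ 0.6121 -0.2711  0.0974] [ 0.606 -0.297  0.095] [ 0.618 -0.248  0.101]
```

View pics/w1.png

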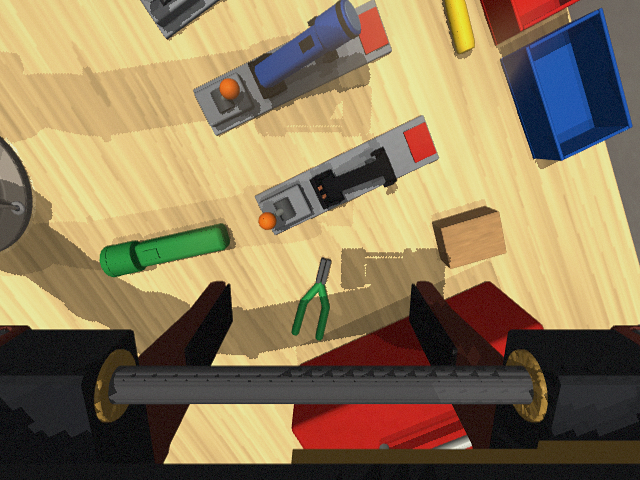

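The base fits 72.2 × 289.7 mm, which matches the spec, so the cradle is at (0.563, −0.271) with yaw −0.0305. The picture shows its lever leaning towards the robot at (267,221) and the bed from (315,190) to (390,165). Next is the torch.

Call:
{"fn": "carry_out", "kwargs": {"increments": [{"delta_pos":[42,-34,-3],"delta_rot":[0,0,-0.114]},{"delta_pos":[45,-29,-3],"delta_rot":[0,0,-0.115]},{"delta_pos":[49,-24,-2],"delta_rot":[0,0,-0.114]},{"delta_pos":[51,-18,-3],"delta_rot":[0,0,-0.114]},{"delta_pos":[53,-12,-3],"delta_rot":[0,0,-0.115]}]}}

```text
time_s: 2.33
tcp_pos: [0.4624, -0.006, 0.4149]
tcp_rot: [0.671, 0.742, -0.0, 0.0]
contact_force: [1.0, 0.7, 0.1]
opening: 0.0878
grip_force: 0.0
```

Call:
{"fn": "carry_out", "kwargs": {"increments": [{"delta_pos":[53,-7,-3],"delta_rot":[0,0,-0.114]},{"delta_pos":[54,1,-2],"delta_rot":[0,0,-0.114]},{"delta_pos":[30,6,24],"delta_rot":[0,0,-0.146]},{"delta_pos":[28,10,24],"delta_rot":[0,0,-0.146]},{"delta_pos":[27,14,24],"delta_rot":[0,0,-0.146]}]}}

```text
time_s: 2.95
tcp_pos: [0.4285, 0.1881, 0.3471]
tcp_rot: [0.391, 0.92, -0.0, 0.0]
contact_force: [0.3, -0.1, -0.4]
opening: 0.0882
grip_force: 0.0
```

Call:
{"fn": "carry_out", "kwargs": {"increments": [{"delta_pos":[25,18,24],"delta_rot":[0,0,-0.146]},{"delta_pos":[21,21,24],"delta_rot":[0,0,-0.146]},{"delta_pos":[0,0,0],"delta_rot":[0,0,0]},{"delta_pos":[0,0,0],"delta_rot":[0,0,0]}]}}

```text
time_s: 3.45
tcp_pos: [0.421, 0.2475, 0.3004]
tcp_rot: [0.255, 0.967, -0.0, 0.0]
contact_force: [-0.3, 0.5, -0.3]
opening: 0.0877
grip_force: 0.0
```

```bash
python3 - <<'E'
from h import *
state()
c=dict(np.load("w1.npz"));W=cloud(c);im=c["img"].astype(int);r,g,b=im[...,0],im[...,1],im[...,2];ok=c["range_z"]>0
a=-.0305;ex=np.array([np.cos(a),np.sin(a)]);ey=np.array([-ex[1],ex[0]]);B=np.array([.5629,-.2713])
u=(W[...,:2]-B)@ex;v=(W[...,:2]-B)@ey;z=W[...,2]
t=ok&(abs(u)<.1)&(v<-.045)&(v>-.07)&(z<.02)&(r>150);tb=np.median(z[t]);print("table near",tb,t.sum())
s=ok&(abs(v)<.008)&(r<60)&(z>.05)&(z<.09)&(u>-.02)&(u<.05)
k=np.polyfit(u[s],z[s]-tb,1);print("slope",np.degrees(np.arctan(k[0])),"u0",(.034-k[1])/k[0], "u0 fixed",np.median(u[s]-(z[s]-tb-.034)/np.tan(np.pi/6)))
q=ok&(r>120)&(g>55)&(b<60)&(u<-.08)&(u>-.18)&(abs(v)<.05)&(z>.05)&(z<.1)
Pq=np.c_[u[q],v[q],z[q]-tb];A=np.c_[2*Pq,np.ones(len(Pq))];x=np.linalg.lstsq(A,(Pq**2).sum(1),rcond=None)[0];print("ball",len(Pq),x[:3],"r",np.sqrt(x[3]+x[:3]@x[:3]))
d=ok&(abs(v)<.012)&(u>-.06)&(u<.06)&(z>.02)
for i in np.arange(-.06,.07,.005):
    e=d&(abs(u-i)<.0025)
    if e.any():print(round(i,3),np.round(np.median(z[e])-tb,4),im[e].mean(0).round())
c=wrist("w2");W=cloud(c);z=W[...,2];ok=c["range_z"]>0
T=np.array([.444,.250]);f=ok&(np.hypot(W[...,0]-T[0],W[...,1]-T[1])<.1)&(c["img"].min(2)>0)
tb=np.median(z[f&(z<.01)]);m=f&(z-tb>.012)&(z<.06)
m=m.astype(np.uint8);n,l,st,_=cv2.connectedComponentsWithStats(m);j=1+np.argmax(st[1:,4]);m=l==j;print("tb",tb,"torch",rect(W[m]))
hb=m&(abs(z-tb-.03)<.003);P=W[hb];print("top",rect(P));h=W[m&(z-tb>.036)];print("head",h.mean(0),len(h))
E
```

```text
t 3.45 p [0.421  0.2475 0.3004] x [-0.87   0.494 -0.001] z [ 0.    -0.001 -1.   ] F [-0.3  0.5 -0.3] op 0.0877 gf 0.0 q [ 0.13  0.16 -0.87  1.81  0.13  1.23  0.27]
table near 0.0014202466948748148 1794
slope 29.901656311161716 u0 -0.035341436349385205 u0 fixed -0.035215806101044016
ball 225 [-0.1288993   0.00029496  0.07512959] r 0.012170702826167478
-0.05 0.0463 [31. 30. 30.]
-0.045 0.0484 [44. 33. 29.]
-0.04 0.0434 [67. 43. 31.]
-0.035 0.035 [20. 20. 22.]
-0.03 0.0371 [29. 27. 26.]
-0.025 0.5296 [61. 48. 25.]
-0.02 0.5298 [62. 49. 25.]
-0.015 0.5309 [45. 39. 28.]
-0.01 0.5304 [51. 46. 38.]
-0.005 0.5286 [55. 51. 45.]
-0.0 0.5194 [46. 41. 37.]
0.005 0.5195 [47. 38. 30.]
0.01 0.5253 [48. 42. 30.]
0.015 0.526 [36. 34. 31.]
0.02 0.5257 [34. 33. 31.]
0.025 0.5207 [26. 27. 27.]
0.03 0.5141 [23. 23. 22.]
0.035 0.5086 [40. 27. 24.]
0.04 0.5048 [55. 39. 34.]
0.045 0.0798 [38. 36. 35.]
0.05 0.0829 [35. 33. 32.]
0.055 0.0859 [34. 32. 30.]
0.06 0.087 [30. 27. 25.]
tb 0.001348217990525938 torch (array([446.6, 254. ]), array([ 39.5, 153.1]), 60.51)
top (array([446. , 252.1]), array([ 37.7, 152. ]), 61.37)
head [0.49409866 0.22658918 0.04001222] 500
```

View pics/w2.png

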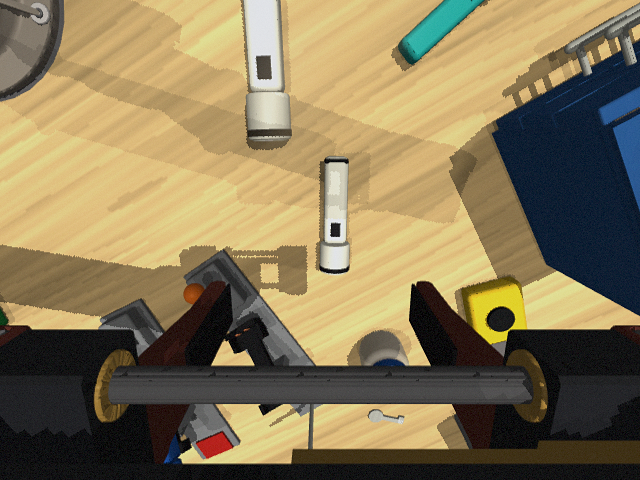

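The torch measures 39.5 × 153 mm with yaw −0.515 and its origin at about (0.4295, 0.2635). In the picture the tail is at (336,160) and the lens at (334,270), so tool x points at the tail. The bed origin is (0.5277, −0.2702, 0.034); the ball and the spine agree on it. Now I descend.

```bash
python3 - <<'E'
from h import *
plan([([.4295,.2635,.06],down(2.627),5),([.4295,.2635,.005],down(2.627),4)])
E
```

```text
0 {"delta_pos":[0, 4, 48],"delta_rot":[0.0, 0.0, -0.0]}
0 {"delta_pos":[0, 3, 48],"delta_rot":[0.0, 0.0, -0.001]}
0 {"delta_pos":[1, 4, 48],"delta_rot":[0.0, 0.001, -0.0]}
0 {"delta_pos":[0, 3, 49],"delta_rot":[0.0, -0.0, -0.001]}
0 {"delta_pos":[0, 4, 48],"delta_rot":[0.0, 0.0, 0.0]}
1 {"delta_pos":[0, 0, 14],"delta_rot":[0.0, 0.0, 0.0]}
1 {"delta_pos":[0, 0, 13],"delta_rot":[0.0, 0.0, 0.0]}
1 {"delta_pos":[0, 0, 14],"delta_rot":[0.0, 0.0, 0.0]}
1 {"delta_pos":[0, 0, 14],"delta_rot":[0.0, 0.0, 0.0]}
```

Call:
{"fn": "carry_out", "kwargs": {"increments": [{"delta_pos":[0,4,48],"delta_rot":[0,0,0]},{"delta_pos":[0,3,48],"delta_rot":[0,0,0]},{"delta_pos":[1,4,48],"delta_rot":[0,0,-0.001]},{"delta_pos":[0,3,49],"delta_rot":[0,0,-0.001]},{"delta_pos":[0,4,48],"delta_rot":[0,0,0]}]}}

```text
time_s: 4.12
tcp_pos: [0.43, 0.2639, 0.0585]
tcp_rot: [0.254, 0.967, 0.0, 0.001]
contact_force: [0.4, 0.4, 0.7]
opening: 0.0876
grip_force: 0.0
```

Call:
{"fn": "carry_out", "kwargs": {"increments": [{"delta_pos":[0,0,18],"delta_rot":[0,0,0]},{"delta_pos":[0,0,17],"delta_rot":[0,0,0]},{"delta_pos":[0,0,12],"delta_rot":[0,0,0]},{"delta_pos":[0,0,8],"delta_rot":[0,0,0]},{"delta_pos":[0,0,0],"delta_rot":[0,0,0]}]}}

```text
time_s: 4.75
tcp_pos: [0.4282, 0.2654, 0.0042]
tcp_rot: [0.252, 0.968, -0.0, 0.0]
contact_force: [-0.8, -0.4, -1.3]
opening: 0.0875
grip_force: 0.0
```

Call:
{"fn": "carry_out", "kwargs": {"increments": [{"delta_pos":[0,0,0],"delta_rot":[0,0,0]},{"delta_pos":[0,0,0],"delta_rot":[0,0,0]},{"delta_pos":[0,0,0],"delta_rot":[0,0,0]},{"delta_pos":[0,0,0],"delta_rot":[0,0,0]},{"delta_pos":[0,0,0],"delta_rot":[0,0,0]}], "grip": 1, "grip_force": 22}}

```text
time_s: 5.38
tcp_pos: [0.4281, 0.2654, 0.0042]
tcp_rot: [0.252, 0.968, -0.0, 0.0]
contact_force: [0.2, 0.2, -0.1]
opening: 0.0414
grip_force: 0.0
```

Call:
{"fn": "carry_out", "kwargs": {"increments": [{"delta_pos":[0,0,0],"delta_rot":[0,0,0]},{"delta_pos":[0,0,0],"delta_rot":[0,0,0]},{"delta_pos":[0,0,0],"delta_rot":[0,0,0]},{"delta_pos":[0,0,0],"delta_rot":[0,0,0]}]}}

```text
time_s: 5.88
tcp_pos: [0.4281, 0.2655, 0.0041]
tcp_rot: [0.252, 0.968, -0.0, -0.0]
contact_force: [0.1, 0.1, -0.1]
opening: 0.0299
grip_force: 22.0
```

Call:
{"fn": "carry_out", "kwargs": {"increments": [{"delta_pos":[0,0,-10],"delta_rot":[0,0,0]},{"delta_pos":[0,0,-30],"delta_rot":[0,0,0]},{"delta_pos":[0,0,-50],"delta_rot":[0,0,0]},{"delta_pos":[0,0,-60],"delta_rot":[0,0,0]},{"delta_pos":[0,0,-60],"delta_rot":[0,0,0]}]}}

```text
time_s: 6.5
tcp_pos: [0.4274, 0.2652, 0.2163]
tcp_rot: [0.252, 0.968, -0.0, -0.0]
contact_force: [1.6, -0.4, -1.8]
opening: 0.0296
grip_force: 22.0
```

```bash
python3 - <<'E'
from h import *
state();c=wrist("w3")
o=arm.get_obs();R=Ro.from_quat(o["tcp_rot"]).as_matrix()
Q=(cloud(c)-o["tcp_pos"])@R   # tool frame
im=c["img"];m=(c["range_z"]>0)&(im.min(2)>70)&(abs(Q[...,1])<.03)&(Q[...,2]>-.06)&(Q[...,2]<.02)&(abs(Q[...,0])<.15)
P=Q[m];print(len(P),P.min(0),P.max(0));print(rect(P))
s=np.ptp
for x in np.arange(-.1,.07,.01):
    e=P[abs(P[:,0]-x)<.005]
    if len(e):print(round(x,2),len(e),e[:,1].min().round(4),e[:,1].max().round(4),np.percentile(e[:,2],[2,50]).round(4))
# place plan: bed pose
a=-.0305;o0=np.array([.5277,-.2702,.034]);bx=np.array([np.cos(a)*.866,np.sin(a)*.866,.5]);bz=np.array([-np.cos(a)*.5,-np.sin(a)*.5,.866])
for t in(+1,-1):
    S=down(a+np.pi,t*np.pi/6).as_matrix();print(t,S[:,0]@bx,S[:,2]@bz)
E
```

```text
t 6.5 p [0.4274 0.2652 0.2163] x [-0.873  0.487  0.   ] z [-0.001 -0.    -1.   ] F [ 1.6 -0.4 -1.8] op 0.0296 gf 21.96124792098999 q [ 0.06  0.29 -0.87  1.9   0.25  1.07  0.15]
13146 [-0.08834821 -0.02955116 -0.05878187] [0.05576903 0.0220137  0.00290555]
(array([-16.2,  -4.2]), array([143.7,  51.6]), 0.92)
-0.09 25 -0.0258 0.0144 [-0.018  -0.0152]
-0.08 352 -0.0258 0.0141 [-0.0279 -0.0216]
-0.07 1067 -0.0254 0.0139 [-0.0293 -0.0266]
-0.06 1695 -0.0248 0.0135 [-0.0292 -0.0242]
-0.04 1 0.0097 0.0097 [-0.0128 -0.0128]
-0.03 542 -0.0203 0.0097 [-0.0203 -0.0188]
-0.02 1032 -0.0199 0.01 [-0.0206 -0.0192]
-0.01 1071 -0.0197 0.0104 [-0.0209 -0.0193]
-0.0 1130 -0.0194 0.01 [-0.0208 -0.0194]
0.01 1189 -0.0296 0.022 [-0.0211 -0.0195]
0.02 1260 -0.0194 0.0105 [-0.021  -0.0196]
0.03 1309 -0.0192 0.0106 [-0.0212 -0.0197]
0.04 1380 -0.0192 0.0106 [-0.0214 -0.0198]
0.05 840 -0.0192 0.0108 [-0.0213 -0.0191]
0.06 253 -0.0149 0.0057 [-0.0156 -0.0084]
1 -0.4999779996773239 -0.4999779996773239
-1 -0.9999779996773239 -0.9999779996773239
```

```bash
python3 - <<'E'
from h import *
o=arm.get_obs();R=Ro.from_quat(o["tcp_rot"]).as_matrix()
a=dict(np.load("w3.npz"))["img"]
ims=[]
for n in("scene","top"):
    c=arm.read_camera(n);W=cloud(c);Q=(W-o["tcp_pos"])@R;im=c["img"]
    m=(c["range_z"]>0)&(im.min(2)>60)&(abs(Q[...,1])<.035)&(Q[...,2]>-.05)&(Q[...,2]<.03)&(abs(Q[...,0])<.12)
    P=Q[m];print(n,len(P),P.min(0).round(4),P.max(0).round(4))
    for x in (-.08,-.07,-.06,-.04,-.03,-.02,.02,.03,.04,.05):
        e=P[abs(P[:,0]-x)<.005]
        if len(e)>3:print(x,len(e),np.percentile(e[:,1],[5,95]).round(4),np.percentile(e[:,2],[2,50,98]).round(4))
    p=c["R"]@o["tcp_pos"]+c["t"];u,v=int(p[0]/p[2]*c["fx"]+c["cx"]),int(p[1]/p[2]*c["fy"]+c["cy"]);print(u,v)
    v,u=max(v,60),max(u,60)
    ims.append(cv2.resize(im[v-60:v+60,u-60:u+60],(240,240)))
cv2.imwrite("pics/c3.png",np.hstack([cv2.resize(a,(320,240))]+ims)[...,::-1])
E
```

```text
scene 451 [-0.1002 -0.0302 -0.0488] [0.0579 0.0149 0.0065]
-0.08 34 [-0.0253  0.0001] [-0.0371 -0.0295 -0.0087]
-0.07 38 [-0.0254  0.005 ] [-0.0379 -0.028  -0.0093]
-0.06 31 [-0.0245  0.0017] [-0.0357 -0.0299 -0.0067]
-0.04 23 [-0.0209  0.0033] [-0.0264 -0.0188 -0.002 ]
-0.03 25 [-0.0213  0.007 ] [-0.0263 -0.0188  0.0013]
-0.02 29 [-0.0204  0.0059] [-0.0287 -0.023  -0.0003]
0.02 15 [-0.0259  0.0042] [-0.0462 -0.0108  0.0013]
0.03 11 [-0.0195  0.0088] [-0.0258 -0.0155 -0.0003]
0.04 18 [-0.0206 -0.0112] [-0.0259 -0.0142 -0.0005]
0.05 19 [-0.0196 -0.0066] [-0.0278 -0.0174  0.0017]
348 165
top 162 [-0.0951 -0.02   -0.041 ] [ 0.0579  0.0195 -0.0044]
-0.08 55 [-0.0182  0.0156] [-0.0378 -0.0289 -0.0134]
-0.07 54 [-0.0191  0.0137] [-0.0379 -0.0302 -0.0152]
-0.06 11 [-0.0173 -0.0004] [-0.0354 -0.0276 -0.0137]
227 257
```

View pics/c3.png

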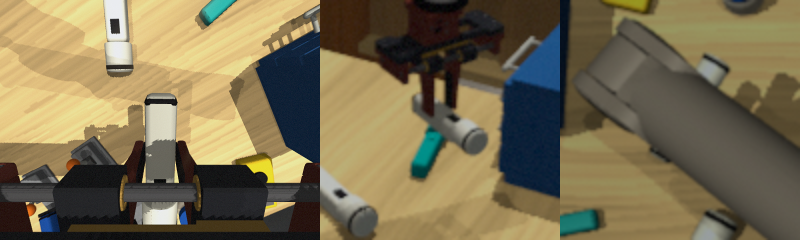

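```bash
python3 - <<'E'
from h import *
for n in("w1","w2","w3"):
    c=dict(np.load(n+".npz"));print(c["cx"],c["cy"],c["fx"],c["fy"])
    Q=cloud(c)@c["T_tool_cam"][:3,:3].T if 0 else None
    z=c["range_z"];v,u=np.mgrid[:480,:640];P=np.stack([(u-c["cx"])/c["fx"]*z,(v-c["cy"])/c["fy"]*z,z],-1)
    Q=P@c["T_tool_cam"][:3,:3].T+c["T_tool_cam"][:3,3];im=c["img"].astype(int)
    f=(z>0)&(Q[...,2]>-.05)&(Q[...,2]<.03)&(abs(Q[...,0])<.04)&(abs(Q[...,1])<.08)&(im.max(2)<90)
    for s in(-1,1):
        e=f&(np.sign(u-320)==s);q=Q[e];
        if len(q):print(s,len(q),np.percentile(q,[1,50,99],axis=0).round(4).tolist())
print(c["T_tool_cam"])
E
```

```text
320.42543238220185 244.69819742404192 359.85955301294234 359.85955301294234
-1 1199 [[-0.0097, -0.0524, -0.0497], [0.007, -0.0441, -0.0384], [0.0116, -0.0436, -0.0236]]
1 1227 [[-0.0098, 0.0435, -0.0498], [0.0074, 0.0441, -0.0383], [0.0116, 0.0524, -0.0231]]
320.42543238220185 244.69819742404192 359.85955301294234 359.85955301294234
-1 1238 [[-0.0095, -0.0528, -0.0497], [0.0077, -0.0444, -0.0383], [0.012, -0.0439, -0.0232]]
1 1203 [[-0.0091, 0.0432, -0.0497], [0.0075, 0.0438, -0.0383], [0.0118, 0.052, -0.0234]]
320.42543238220185 244.69819742404192 359.85955301294234 359.85955301294234
-1 876 [[-0.0308, -0.0238, -0.0498], [0.0101, -0.0162, -0.0353], [0.0263, -0.0016, -0.0218]]
1 825 [[-0.0312, 0.0004, -0.0496], [0.01, 0.0157, -0.0364], [0.0119, 0.023, -0.0222]]
[[-9.19391759e-04 -9.60367879e-01 -2.78734088e-01  7.64093735e-02]
 [ 9.99999252e-01 -6.58193897e-04 -1.03066976e-03 -1.58756290e-04]
 [ 8.06361055e-04 -2.78734827e-01  9.60367766e-01 -1.84980898e-01]
 [ 0.00000000e+00  0.00000000e+00  0.00000000e+00  1.00000000e+00]]
```

```bash
python3 - <<'E'
from h import *
state()
c=dict(np.load("w3.npz"));z=c["range_z"];v,u=np.mgrid[:480,:640];P=np.stack([(u-c["cx"])/c["fx"]*z,(v-c["cy"])/c["fy"]*z,z],-1)
Q=P@c["T_tool_cam"][:3,:3].T+c["T_tool_cam"][:3,3]
m=(z>0)&(abs(Q[...,1])<.025)&(Q[...,2]>-.06)&(Q[...,2]<.02)&(abs(Q[...,0])<.15)
P=Q[m]
for x in np.arange(-.12,.07,.01):
    e=P[abs(P[:,0]-x)<.005]
    if len(e):print(round(x,2),len(e),e[:,1].min().round(4),e[:,1].max().round(4),np.percentile(e[:,2],[2,50]).round(4))
print(P[:,0].min(),P[:,0].max())
E
```

```text
t 6.65 p [0.4294 0.2668 0.2175] x [-0.873  0.488 -0.004] z [ 0.006  0.003 -1.   ] F [ 1.1  0.2 -2.3] op 0.0297 gf 21.961470544338226 q [ 0.06  0.29 -0.87  1.9   0.25  1.07  0.15]
-0.09 56 -0.0216 0.0189 [-0.0268 -0.0223]
-0.08 423 -0.0213 0.0186 [-0.0364 -0.0307]
-0.07 1072 -0.0208 0.0184 [-0.0373 -0.0345]
-0.06 1610 -0.0204 0.0178 [-0.037 -0.032]
-0.04 5 -0.0152 0.0141 [-0.0224 -0.0221]
-0.03 771 -0.0158 0.014 [-0.0293 -0.0269]
-0.02 1037 -0.0155 0.0144 [-0.0283 -0.0269]
-0.01 1256 -0.0153 0.0147 [-0.0536 -0.0271]
-0.0 1491 -0.0153 0.0147 [-0.0582 -0.0272]
0.01 2958 -0.025 0.0248 [-0.0591 -0.0313]
0.02 1254 -0.0151 0.0149 [-0.0284 -0.0271]
0.03 1311 -0.0148 0.015 [-0.0286 -0.0271]
0.04 1395 -0.0149 0.0149 [-0.0287 -0.0272]
0.05 1680 -0.0149 0.0152 [-0.0285 -0.0263]
-0.08967617181462728 0.054900096548550395
```

```bash
cat >> h.py <<'E'
a=-.0305;o0=np.array([.5277,-.2702,.034]);bx=np.array([np.cos(a)*.866,np.sin(a)*.866,.5]);bz=np.array([-np.cos(a)*.5,-np.sin(a)*.5,.866])
S=down(a+np.pi,-np.pi/6)
bed=lambda x,z:o0+bx*x/1000+bz*z/1000
def inbed():
    o=arm.get_obs();d=np.array(o["tcp_pos"])-o0;R=Ro.from_quat(o["tcp_rot"])
    print("bed xyz mm",np.round(1000*np.array([d@bx,d@np.cross(bz,bx),d@bz]),1),"rot err",(S.inv()*R).as_rotvec().round(3),"F along bx,by,bz",np.round([np.array(o["contact_force"])@k for k in(bx,np.cross(bz,bx),bz)],1),"t",o["time_s"])
E
python3 - <<'E'
from h import *
print(S.as_matrix()[:,0]@bx,bed(68,44))
plan([([.48,.1,.32],down(2.80),4),(bed(68,190),S,8),(bed(68,44),S,4)])
E
```

```text
-0.9999779996773239 [ 0.56457084 -0.27132491  0.106104  ]
0 {"delta_pos":[-31, -30, -26],"delta_rot":[0.001, 0.001, -0.042]}
0 {"delta_pos":[-31, -32, -25],"delta_rot":[0.001, 0.001, -0.042]}
0 {"delta_pos":[-28, -32, -26],"delta_rot":[0.002, 0.001, -0.042]}
0 {"delta_pos":[-28, -34, -26],"delta_rot":[0.001, 0.001, -0.042]}
0 {"delta_pos":[-17, -43, 11],"delta_rot":[-0.01, -0.065, -0.038]}
1 {"delta_pos":[-14, -44, 12],"delta_rot":[-0.01, -0.065, -0.038]}
1 {"delta_pos":[-12, -44, 12],"delta_rot":[-0.011, -0.065, -0.038]}
1 {"delta_pos":[-10, -45, 12],"delta_rot":[-0.01, -0.064, -0.038]}
1 {"delta_pos":[-7, -45, 12],"delta_rot":[-0.01, -0.065, -0.038]}
1 {"delta_pos":[-4, -46, 12],"delta_rot":[-0.01, -0.065, -0.038]}
2 {"delta_pos":[-2, -46, 12],"delta_rot":[-0.011, -0.065, -0.038]}
2 {"delta_pos":[0, -46, 12],"delta_rot":[-0.01, -0.065, -0.038]}
2 {"delta_pos":[0, 0, 36],"delta_rot":[0.0, 0.0, -0.0]}
2 {"delta_pos":[0, 0, 37],"delta_rot":[0.0, 0.0, -0.0]}
2 {"delta_pos":[0, 0, 36],"delta_rot":[0.0, 0.0, -0.0]}
3 {"delta_pos":[0, 0, 37],"delta_rot":[0.0, 0.0, -0.0]}
```

Call:
{"fn": "carry_out", "kwargs": {"increments": [{"delta_pos":[-31,-30,-26],"delta_rot":[0.001,0.001,-0.042]},{"delta_pos":[-31,-32,-25],"delta_rot":[0.001,0.001,-0.042]},{"delta_pos":[-28,-32,-26],"delta_rot":[0.002,0.001,-0.042]},{"delta_pos":[-28,-34,-26],"delta_rot":[0.001,0.001,-0.042]},{"delta_pos":[-17,-43,11],"delta_rot":[-0.01,-0.065,-0.038]}]}}

```text
time_s: 7.28
tcp_pos: [0.4831, 0.0512, 0.3069]
tcp_rot: [0.151, 0.988, -0.002, 0.032]
contact_force: [0.2, 0.6, -2.4]
opening: 0.0294
grip_force: 22.0
```

Call:
{"fn": "carry_out", "kwargs": {"increments": [{"delta_pos":[-14,-44,12],"delta_rot":[-0.01,-0.065,-0.038]},{"delta_pos":[-12,-44,12],"delta_rot":[-0.011,-0.065,-0.038]},{"delta_pos":[-10,-45,12],"delta_rot":[-0.01,-0.064,-0.038]},{"delta_pos":[-7,-45,12],"delta_rot":[-0.01,-0.065,-0.038]},{"delta_pos":[-4,-46,12],"delta_rot":[-0.01,-0.065,-0.038]}]}}

```text
time_s: 7.9
tcp_pos: [0.4856, -0.1793, 0.2501]
tcp_rot: [0.053, 0.98, -0.005, 0.192]
contact_force: [0.8, 1.3, -1.9]
opening: 0.0293
grip_force: 22.0
```

Call:
{"fn": "carry_out", "kwargs": {"increments": [{"delta_pos":[-2,-46,12],"delta_rot":[-0.011,-0.065,-0.038]},{"delta_pos":[0,-46,12],"delta_rot":[-0.01,-0.065,-0.038]},{"delta_pos":[0,0,0],"delta_rot":[0,0,0]},{"delta_pos":[0,0,0],"delta_rot":[0,0,0]},{"delta_pos":[0,0,0],"delta_rot":[0,0,0]}]}}

```text
time_s: 8.52
tcp_pos: [0.4913, -0.2641, 0.2311]
tcp_rot: [0.015, 0.967, -0.004, 0.253]
contact_force: [0.5, 0.2, -1.0]
opening: 0.0294
grip_force: 22.0
```

```bash
python3 - <<'E'
from h import *
state();inbed();plan([(bed(64,24),S,5)])
c=wrist("w4");z=c["range_z"];v,u=np.mgrid[:480,:640];P=np.stack([(u-c["cx"])/c["fx"]*z,(v-c["cy"])/c["fy"]*z,z],-1)
Q=P@c["T_tool_cam"][:3,:3].T+c["T_tool_cam"][:3,3]
P=Q[(z>0)&(abs(Q[...,1])<.025)&(Q[...,2]>-.06)&(Q[...,2]<.02)&(abs(Q[...,0])<.15)]
for x in (-.08,-.03,-.02,.02,.03,.04,.05):
    e=P[abs(P[:,0]-x)<.005];print(x,e[:,1].min().round(4),e[:,1].max().round(4),np.median(e[:,2]).round(4))
print(P[:,0].min(),P[:,0].max())
E
```

```text
t 8.53 p [ 0.4913 -0.2641  0.2311] x [-0.872  0.027 -0.489] z [ 0.489 -0.015 -0.872] F [ 0.5  0.2 -1. ] op 0.0294 gf 21.961454451084137 q [ 0.98  0.08 -0.46  2.14 -0.42  0.51  2.39]
bed xyz mm [ 66.9   5.  189. ] rot err [-0.     0.013  0.   ] F along bx,by,bz [-0.1  0.2 -1.1] t 8.525
0 {"delta_pos":[0, -1, 33],"delta_rot":[0.0, -0.003, -0.0]}
0 {"delta_pos":[0, -1, 33],"delta_rot":[0.0, -0.002, -0.0]}
0 {"delta_pos":[1, -1, 33],"delta_rot":[0.0, -0.003, -0.0]}
0 {"delta_pos":[0, -1, 33],"delta_rot":[0.0, -0.002, -0.0]}
0 {"delta_pos":[1, -1, 33],"delta_rot":[0.0, -0.003, -0.0]}
-0.08 -0.0212 0.0188 -0.0308
-0.03 -0.0157 0.0145 -0.0267
-0.02 -0.0155 0.0144 -0.0267
0.02 -0.0152 0.0149 -0.0269
0.03 -0.0148 0.0151 -0.027
0.04 -0.0149 0.0153 -0.0271
0.05 -0.0148 0.0153 -0.0262
-0.09183243917849382 0.0544431173305804
```

View pics/w4.png

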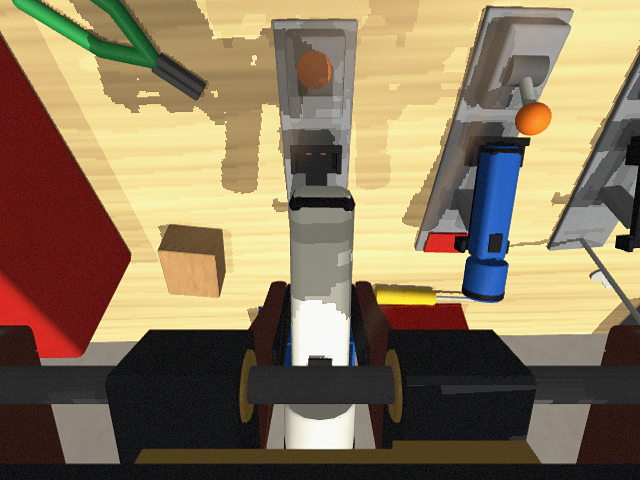

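The wrist view shows the torch held centrally, tail end at (321,203), over the bed foot at (316,160). The tool is 5 mm to the left of the centre line, so I correct that on the way down.

Call:
{"fn": "carry_out", "kwargs": {"increments": [{"delta_pos":[0,-1,33],"delta_rot":[0,-0.003,0]},{"delta_pos":[0,-1,33],"delta_rot":[0,-0.002,0]},{"delta_pos":[1,-1,33],"delta_rot":[0,-0.003,0]},{"delta_pos":[0,-1,33],"delta_rot":[0,-0.002,0]},{"delta_pos":[1,-1,33],"delta_rot":[0,-0.003,0]}]}}

```text
time_s: 9.2
tcp_pos: [0.5673, -0.2705, 0.0939]
tcp_rot: [0.015, 0.966, -0.001, 0.259]
contact_force: [0.1, 0.7, -2.5]
opening: 0.0295
grip_force: 22.0
```

Call:
{"fn": "carry_out", "kwargs": {"increments": [{"delta_pos":[0,0,0],"delta_rot":[0,0,0]},{"delta_pos":[0,0,0],"delta_rot":[0,0,0]}]}}

```text
time_s: 9.45
tcp_pos: [0.5669, -0.271, 0.096]
tcp_rot: [0.015, 0.966, -0.002, 0.26]
contact_force: [0.1, 0.7, -1.2]
opening: 0.0299
grip_force: 22.0
```

```bash
python3 - <<'E'
from h import *
state();inbed();plan([(bed(64,10),S,4)])
c=wrist("w5");z=c["range_z"];v,u=np.mgrid[:480,:640];P=np.stack([(u-c["cx"])/c["fx"]*z,(v-c["cy"])/c["fy"]*z,z],-1)
W=cloud(c)-o0;by=np.cross(bz,bx);X,Y,Z=W@bx,W@by,W@bz
im=c["img"].astype(int)
m=(z>0)&(abs(Y)<.04)&(X<.02)&(X>-.03)&(Z>.008)&(Z<.03)&(im.max(2)<60);print("wall/cheeks y range",m.sum(),np.percentile(Y[m],[1,99]).round(4),"z",np.percentile(Z[m],[50,99]).round(4))
m=(z>0)&(abs(Y)<.03)&(X>.01)&(X<.05)&(Z>.04)&(Z<.07);print("torch y",np.percentile(Y[m],[1,99]).round(4),"top z",np.median(Z[m]))
E
```

```text
t 9.45 p [ 0.5669 -0.271   0.096 ] x [-0.865  0.028 -0.501] z [ 0.501 -0.011 -0.865] F [ 0.1  0.7 -1.2] op 0.0299 gf 21.96152150630951 q [ 0.74  0.39 -0.31  2.14 -0.6   0.18  2.58]
bed xyz mm [65.   0.4 34.1] rot err [-0.004 -0.002  0.002] F along bx,by,bz [-0.5  0.7 -1.1] t 9.45
0 {"delta_pos":[0, 0, 6],"delta_rot":[0.001, 0.0, -0.0]}
0 {"delta_pos":[1, 0, 6],"delta_rot":[0.001, 0.001, -0.001]}
0 {"delta_pos":[0, 0, 6],"delta_rot":[0.001, 0.0, -0.0]}
0 {"delta_pos":[0, 0, 6],"delta_rot":[0.001, 0.001, -0.001]}
wall/cheeks y range 2092 [-0.0247  0.0245] z [0.0186 0.0206]
torch y [-0.0141  0.0149] top z 0.0608705150978226
```

View pics/w5.png

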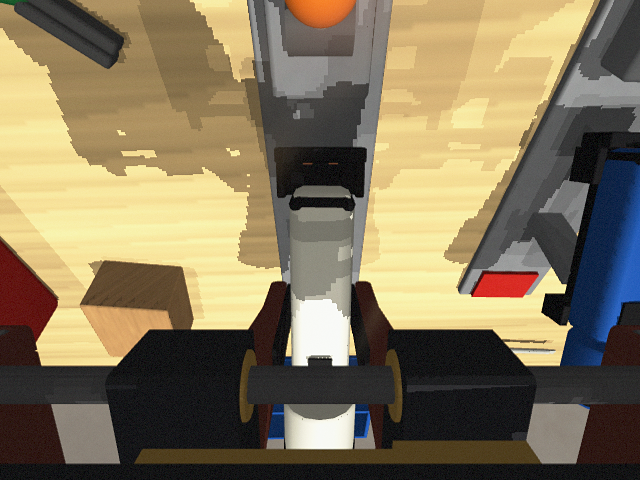

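q6 is at 0.18 against a lower limit of 0.17, so the arm cannot lower any further with the full 30° outward tilt. I'll lay the torch back down where it was and regrip it with the tool tilted 15° towards the tail. Placing then needs only 15° of outward tilt.

```bash
python3 - <<'E'
from h import *
plan([(bed(66,180),down(a+np.pi,-.45),3),([.47,-.05,.31],down(2.85,-.2),5),([.43,.22,.15],down(2.627),6),([.4285,.265,.035],down(2.627),3)])
E
```

```text
0 {"delta_pos":[0, 0, -49],"delta_rot":[0.001, 0.025, -0.001]}
0 {"delta_pos":[0, 0, -48],"delta_rot":[0.001, 0.025, -0.0]}
0 {"delta_pos":[2, 0, -49],"delta_rot":[0.002, 0.026, -0.001]}
0 {"delta_pos":[-2, 44, -18],"delta_rot":[0.017, 0.05, 0.05]}
0 {"delta_pos":[1, 43, -19],"delta_rot":[0.016, 0.049, 0.049]}
1 {"delta_pos":[5, 43, -20],"delta_rot":[0.017, 0.05, 0.05]}
1 {"delta_pos":[7, 43, -20],"delta_rot":[0.017, 0.05, 0.05]}
1 {"delta_pos":[11, 41, -21],"delta_rot":[0.016, 0.049, 0.049]}
1 {"delta_pos":[24, 41, 22],"delta_rot":[0.004, 0.033, 0.037]}
1 {"delta_pos":[25, 41, 23],"delta_rot":[0.004, 0.033, 0.037]}
2 {"delta_pos":[26, 39, 24],"delta_rot":[0.003, 0.034, 0.037]}
2 {"delta_pos":[26, 39, 25],"delta_rot":[0.004, 0.033, 0.037]}
2 {"delta_pos":[27, 38, 25],"delta_rot":[0.004, 0.033, 0.037]}
2 {"delta_pos":[28, 36, 26],"delta_rot":[0.004, 0.033, 0.037]}
2 {"delta_pos":[8, 13, 38],"delta_rot":[-0.0, 0.0, 0.0]}
3 {"delta_pos":[7, 13, 38],"delta_rot":[-0.0, 0.0, 0.0]}
3 {"delta_pos":[8, 13, 39],"delta_rot":[-0.0, 0.001, 0.0]}
```

Call:
{"fn": "carry_out", "kwargs": {"increments": [{"delta_pos":[0,0,-49],"delta_rot":[0.001,0.025,-0.001]},{"delta_pos":[0,0,-48],"delta_rot":[0.001,0.025,0]},{"delta_pos":[2,0,-49],"delta_rot":[0.002,0.026,-0.001]},{"delta_pos":[-2,44,-18],"delta_rot":[0.017,0.05,0.05]},{"delta_pos":[1,43,-19],"delta_rot":[0.016,0.049,0.049]}]}}

```text
time_s: 10.12
tcp_pos: [0.4848, -0.1872, 0.2572]
tcp_rot: [0.067, 0.982, -0.009, 0.176]
contact_force: [0.2, 1.5, -2.3]
opening: 0.0293
grip_force: 22.0
```

Call:
{"fn": "carry_out", "kwargs": {"increments": [{"delta_pos":[5,43,-20],"delta_rot":[0.017,0.05,0.05]},{"delta_pos":[7,43,-20],"delta_rot":[0.017,0.05,0.05]},{"delta_pos":[11,41,-21],"delta_rot":[0.016,0.049,0.049]},{"delta_pos":[24,41,22],"delta_rot":[0.004,0.033,0.037]},{"delta_pos":[25,41,23],"delta_rot":[0.004,0.033,0.037]}]}}

```text
time_s: 10.75
tcp_pos: [0.4563, 0.036, 0.2562]
tcp_rot: [0.181, 0.981, -0.01, 0.07]
contact_force: [-0.1, -0.9, -1.1]
opening: 0.0293
grip_force: 22.0
```

Call:
{"fn": "carry_out", "kwargs": {"increments": [{"delta_pos":[26,39,24],"delta_rot":[0.003,0.034,0.037]},{"delta_pos":[26,39,25],"delta_rot":[0.004,0.033,0.037]},{"delta_pos":[27,38,25],"delta_rot":[0.004,0.033,0.037]},{"delta_pos":[28,36,26],"delta_rot":[0.004,0.033,0.037]},{"delta_pos":[0,0,0],"delta_rot":[0,0,0]}]}}

```text
time_s: 11.38
tcp_pos: [0.4272, 0.2175, 0.1468]
tcp_rot: [0.25, 0.968, 0.001, 0.002]
contact_force: [-0.0, -1.0, -1.5]
opening: 0.0295
grip_force: 22.0
```

```bash
python3 - <<'E'
from h import *
state();plan([([.4285,.265,.025],down(2.627),5)])
E
```

```text
t 11.38 p [0.4272 0.2175 0.1468] x [-0.875  0.484 -0.003] z [ 0.004  0.001 -1.   ] F [-0.  -1.  -1.5] op 0.0295 gf 21.961940824985504 q [-0.11  0.27 -0.57  2.04  0.19  0.88  0.28]
0 {"delta_pos":[4, 8, 24],"delta_rot":[0.001, 0.001, 0.002]}
0 {"delta_pos":[5, 9, 25],"delta_rot":[0.0, 0.0, 0.002]}
0 {"delta_pos":[4, 8, 24],"delta_rot":[0.001, 0.001, 0.002]}
0 {"delta_pos":[5, 9, 24],"delta_rot":[0.0, 0.0, 0.001]}
0 {"delta_pos":[4, 8, 25],"delta_rot":[0.001, 0.001, 0.002]}
```

Call:
{"fn": "carry_out", "kwargs": {"increments": [{"delta_pos":[4,8,24],"delta_rot":[0.001,0.001,0.002]},{"delta_pos":[5,9,25],"delta_rot":[0,0,0.002]},{"delta_pos":[4,8,24],"delta_rot":[0.001,0.001,0.002]},{"delta_pos":[5,9,24],"delta_rot":[0,0,0.001]},{"delta_pos":[4,8,25],"delta_rot":[0.001,0.001,0.002]}]}}

```text
time_s: 12.0
tcp_pos: [0.4318, 0.2621, 0.0264]
tcp_rot: [0.257, 0.966, 0.001, 0.002]
contact_force: [0.5, 0.6, -1.2]
opening: 0.0297
grip_force: 22.0
```

Call:
{"fn": "carry_out", "kwargs": {"increments": [{"delta_pos":[0,0,7],"delta_rot":[0,0,0]},{"delta_pos":[0,0,6],"delta_rot":[0,0,0]},{"delta_pos":[0,0,4],"delta_rot":[0,0,0]},{"delta_pos":[0,0,0],"delta_rot":[0,0,0]},{"delta_pos":[0,0,0],"delta_rot":[0,0,0]}]}}

```text
time_s: 12.62
tcp_pos: [0.4299, 0.2631, 0.0088]
tcp_rot: [0.256, 0.967, 0.0, 0.0]
contact_force: [-0.5, -0.2, -0.9]
opening: 0.0294
grip_force: 22.0
```

```bash
python3 - <<'E'
from h import *
state()
E
```

```text
t 12.62 p [0.4299 0.2631 0.0088] x [-0.869  0.495 -0.   ] z [ 0.  0. -1.] F [-0.5 -0.2 -0.9] op 0.0294 gf 21.961276531219482 q [-0.3   0.52 -0.46  2.08  0.39  0.62  0.02]
```

Call:
{"fn": "carry_out", "kwargs": {"increments": [{"delta_pos":[0,0,3],"delta_rot":[0,0,0]},{"delta_pos":[0,0,1],"delta_rot":[0,0,0]},{"delta_pos":[0,0,0],"delta_rot":[0,0,0]},{"delta_pos":[0,0,0],"delta_rot":[0,0,0]}]}}

```text
time_s: 13.12
tcp_pos: [0.4296, 0.263, 0.0044]
tcp_rot: [0.256, 0.967, -0.0, -0.0]
contact_force: [0.3, -0.6, -2.0]
opening: 0.0296
grip_force: 22.0
```

Call:
{"fn": "carry_out", "kwargs": {"increments": [{"delta_pos":[0,0,0],"delta_rot":[0,0,0]},{"delta_pos":[0,0,0],"delta_rot":[0,0,0]},{"delta_pos":[0,0,0],"delta_rot":[0,0,0]}], "grip": 0.4}}

```text
time_s: 13.5
tcp_pos: [0.4297, 0.2631, 0.0045]
tcp_rot: [0.256, 0.967, 0.0, -0.0]
contact_force: [-0.5, 0.0, -0.7]
opening: 0.0522
grip_force: 0.0
```

```bash
python3 - <<'E'
from h import *
state();t=np.array([np.cos(-.51),np.sin(-.51),0])
o=arm.get_obs();g=np.array(o["tcp_pos"]);g[2]=0
plan([(g-t*.002+[0,0,.022],down(2.629,.12),2),(g-t*.005+[0,0,.008],down(2.629,.262),2)])
E
```

```text
t 13.5 p [0.4297 0.2631 0.0045] x [-0.869  0.495  0.   ] z [-0.  0. -1.] F [-0.5  0.  -0.7] op 0.0522 gf 0.0 q [-0.3   0.53 -0.46  2.08  0.4   0.62  0.02]
0 {"delta_pos":[1, 0, -9],"delta_rot":[0.0, 0.06, -0.003]}
0 {"delta_pos":[2, 0, -8],"delta_rot":[0.0, 0.06, -0.002]}
0 {"delta_pos":[0, 0, 7],"delta_rot":[0.0, 0.071, -0.0]}
0 {"delta_pos":[0, 0, 7],"delta_rot":[0.0, 0.071, -0.0]}
```

Call:
{"fn": "carry_out", "kwargs": {"increments": [{"delta_pos":[1,0,-9],"delta_rot":[0,0.06,0]},{"delta_pos":[2,0,-8],"delta_rot":[0,0.06,0]},{"delta_pos":[0,0,7],"delta_rot":[0,0.071,0]},{"delta_pos":[0,0,7],"delta_rot":[0,0.071,0]},{"delta_pos":[0,0,0],"delta_rot":[0,0,0]}]}}

```text
time_s: 14.12
tcp_pos: [0.4264, 0.2641, 0.0068]
tcp_rot: [0.255, 0.958, 0.033, -0.127]
contact_force: [0.5, -0.2, 0.4]
opening: 0.0523
grip_force: 0.0
```

```bash
python3 - <<'E'
from h import *
state()
E
```

```text
t 14.12 p [0.4264 0.2641 0.0068] x [-0.837  0.481  0.26 ] z [-0.226  0.128 -0.966] F [ 0.5 -0.2  0.4] op 0.0523 gf 0.0 q [-0.04  0.64 -0.62  1.96  0.18  0.76  0.33]
```

Call:
{"fn": "carry_out", "kwargs": {"increments": [{"delta_pos":[0,0,0],"delta_rot":[0,0,0]},{"delta_pos":[0,0,0],"delta_rot":[0,0,0]},{"delta_pos":[0,0,0],"delta_rot":[0,0,0]},{"delta_pos":[0,0,0],"delta_rot":[0,0,0]},{"delta_pos":[0,0,0],"delta_rot":[0,0,0]}], "grip": 1, "grip_force": 24}}

```text
time_s: 14.75
tcp_pos: [0.4251, 0.2659, 0.0081]
tcp_rot: [0.253, 0.958, 0.033, -0.127]
contact_force: [-1.8, 0.8, 6.2]
opening: 0.0291
grip_force: 24.0
```

```bash
cat >> h.py <<'E'
S=down(a+np.pi,-.262)   # placing attitude after the regrip
E
python3 - <<'E'
from h import *
state()
plan([([.43,.25,.2],down(2.627,.262),4),([.47,.05,.32],down(2.80,.1),5),(bed(70,190),S,7)])
E
```

```text
t 14.75 p [0.4251 0.2659 0.0081] x [-0.84   0.477  0.26 ] z [-0.226  0.128 -0.966] F [-1.8  0.8  6.2] op 0.0291 gf 24.030005915556103 q [-0.05  0.64 -0.62  1.96  0.17  0.76  0.33]
0 {"delta_pos":[10, -3, -47],"delta_rot":[0.0, -0.0, -0.001]}
0 {"delta_pos":[9, -3, -47],"delta_rot":[0.0, -0.0, -0.0]}
0 {"delta_pos":[10, -3, -47],"delta_rot":[0.0, -0.0, -0.001]}
0 {"delta_pos":[9, -2, -47],"delta_rot":[0.001, -0.001, -0.0]}
0 {"delta_pos":[-20, -31, -30],"delta_rot":[0.006, -0.032, -0.034]}
1 {"delta_pos":[-19, -32, -30],"delta_rot":[0.006, -0.033, -0.034]}
1 {"delta_pos":[-19, -32, -28],"delta_rot":[0.006, -0.032, -0.034]}
1 {"delta_pos":[-19, -34, -28],"delta_rot":[0.006, -0.032, -0.035]}
1 {"delta_pos":[-19, -34, -27],"delta_rot":[0.007, -0.032, -0.034]}
1 {"delta_pos":[-20, -42, 11],"delta_rot":[-0.004, -0.051, -0.044]}
2 {"delta_pos":[-17, -43, 11],"delta_rot":[-0.003, -0.052, -0.045]}
2 {"delta_pos":[-14, -43, 12],"delta_rot":[-0.004, -0.051, -0.044]}
2 {"delta_pos":[-12, -44, 12],"delta_rot":[-0.004, -0.051, -0.045]}
2 {"delta_pos":[-10, -45, 13],"delta_rot":[-0.003, -0.052, -0.044]}
2 {"delta_pos":[-6, -45, 13],"delta_rot":[-0.004, -0.051, -0.045]}
3 {"delta_pos":[-4, -45, 13],"delta_rot":[-0.004, -0.051, -0.044]}
```

Call:
{"fn": "carry_out", "kwargs": {"increments": [{"delta_pos":[10,-3,-47],"delta_rot":[0,0,0]},{"delta_pos":[9,-3,-47],"delta_rot":[0,0,0]},{"delta_pos":[10,-3,-47],"delta_rot":[0,0,-0.001]},{"delta_pos":[9,-2,-47],"delta_rot":[0.001,-0.001,0]},{"delta_pos":[-20,-31,-30],"delta_rot":[0.006,-0.032,-0.034]}]}}

```text
time_s: 15.38
tcp_pos: [0.4394, 0.2113, 0.2253]
tcp_rot: [0.235, 0.965, 0.029, -0.109]
contact_force: [0.5, -0.6, -2.2]
opening: 0.0292
grip_force: 23.9
```

Call:
{"fn": "carry_out", "kwargs": {"increments": [{"delta_pos":[-19,-32,-30],"delta_rot":[0.006,-0.033,-0.034]},{"delta_pos":[-19,-32,-28],"delta_rot":[0.006,-0.032,-0.034]},{"delta_pos":[-19,-34,-28],"delta_rot":[0.006,-0.032,-0.035]},{"delta_pos":[-19,-34,-27],"delta_rot":[0.007,-0.032,-0.034]},{"delta_pos":[-20,-42,11],"delta_rot":[-0.004,-0.051,-0.044]}]}}

```text
time_s: 16.0
tcp_pos: [0.4759, 0.0029, 0.3092]
tcp_rot: [0.148, 0.989, 0.007, -0.02]
contact_force: [0.6, 0.1, -2.3]
opening: 0.0289
grip_force: 23.9
```

Call:
{"fn": "carry_out", "kwargs": {"increments": [{"delta_pos":[-17,-43,11],"delta_rot":[-0.003,-0.052,-0.045]},{"delta_pos":[-14,-43,12],"delta_rot":[-0.004,-0.051,-0.044]},{"delta_pos":[-12,-44,12],"delta_rot":[-0.004,-0.051,-0.045]},{"delta_pos":[-10,-45,13],"delta_rot":[-0.003,-0.052,-0.044]},{"delta_pos":[-6,-45,13],"delta_rot":[-0.004,-0.051,-0.045]}]}}

```text
time_s: 16.62
tcp_pos: [0.4886, -0.2258, 0.2453]
tcp_rot: [0.037, 0.994, -0.001, 0.106]
contact_force: [0.8, -0.3, -2.0]
opening: 0.0288
grip_force: 23.9
```

Call:
{"fn": "carry_out", "kwargs": {"increments": [{"delta_pos":[-4,-45,13],"delta_rot":[-0.004,-0.051,-0.044]},{"delta_pos":[0,0,0],"delta_rot":[0,0,0]},{"delta_pos":[0,0,0],"delta_rot":[0,0,0]},{"delta_pos":[0,0,0],"delta_rot":[0,0,0]}]}}

```text
time_s: 17.12
tcp_pos: [0.4929, -0.2681, 0.2341]
tcp_rot: [0.015, 0.991, -0.002, 0.131]
contact_force: [0.4, 1.3, -1.5]
opening: 0.0286
grip_force: 23.9
```

```bash
cat >> h.py <<'E'
def held(name):
    c=wrist(name);z=c["range_z"];v,u=np.mgrid[:480,:640];P=np.stack([(u-c["cx"])/c["fx"]*z,(v-c["cy"])/c["fy"]*z,z],-1)
    Q=P@c["T_tool_cam"][:3,:3].T+c["T_tool_cam"][:3,3]
    P=Q[(z>0)&(abs(Q[...,1])<.012)&(Q[...,2]>-.08)&(Q[...,2]<.02)&(Q[...,0]>.018)&(Q[...,0]<.1)]
    b=P[P[:,0]<.045];k=np.polyfit(b[:,0],b[:,2],1);th=np.arctan(k[0]);print("top: z at x0",k[1].round(4),"pitch",th.round(4),"y",b[:,1].mean())
    # torch frame: tail direction e, normal n(down)
    e=np.array([np.cos(th),np.sin(th)]);n=np.array([-np.sin(th),np.cos(th)]);q=P[:,[0,2]]
    near=abs((q-[0,k[1]])@n-.012)<.02
    s=q[near]@e;print("tail along e",np.percentile(s,[98,99.8]).round(4),"underside dist from TCP along n",np.round(n[1]*k[1]+.030,4))
    return c
E
python3 - <<'E'
from h import *
state();inbed();held("w6");plan([(bed(66,28),S,5)])
E
```

```text
t 17.12 p [ 0.4929 -0.2681  0.2341] x [-0.965  0.029 -0.259] z [ 0.259 -0.008 -0.966] F [ 0.4  1.3 -1.5] op 0.0286 gf 23.9482873538509 q [ 0.87  0.17 -0.45  1.96 -0.04  0.79  1.99]
bed xyz mm [ 69.9   1.  190.7] rot err [ 0.  0. -0.] F along bx,by,bz [-0.4  1.3 -1.5] t 17.125
top: z at x0 -0.0239 pitch 0.2317 y -7.133019078857664e-05
tail along e [0.0485 0.0492] underside dist from TCP along n 0.0068
0 {"delta_pos":[-8, 0, 32],"delta_rot":[-0.0, 0.0, 0.0]}
0 {"delta_pos":[-7, 0, 31],"delta_rot":[-0.0, 0.0, 0.0]}
0 {"delta_pos":[-8, -1, 32],"delta_rot":[-0.0, 0.0, 0.0]}
0 {"delta_pos":[-8, 0, 32],"delta_rot":[-0.0, 0.0, 0.0]}
0 {"delta_pos":[-7, 0, 31],"delta_rot":[-0.0, 0.0, 0.0]}
```

```bash
cat >> h.py <<'E'
S=down(a+np.pi,-.286)
E
python3 - <<'E'
from h import *
plan([(bed(66,28),S,5)])
E
```

```text
0 {"delta_pos":[-8, 0, 32],"delta_rot":[-0.0, -0.005, 0.0]}
0 {"delta_pos":[-7, 0, 31],"delta_rot":[-0.0, -0.005, 0.0]}
0 {"delta_pos":[-7, -1, 32],"delta_rot":[-0.0, -0.004, 0.0]}
0 {"delta_pos":[-8, 0, 32],"delta_rot":[-0.0, -0.005, 0.0]}
0 {"delta_pos":[-7, 0, 32],"delta_rot":[-0.0, -0.005, 0.0]}
```

Call:
{"fn": "carry_out", "kwargs": {"increments": [{"delta_pos":[-8,0,32],"delta_rot":[0,-0.005,0]},{"delta_pos":[-7,0,31],"delta_rot":[0,-0.005,0]},{"delta_pos":[-7,-1,32],"delta_rot":[0,-0.004,0]},{"delta_pos":[-8,0,32],"delta_rot":[0,-0.005,0]},{"delta_pos":[-7,0,32],"delta_rot":[0,-0.005,0]}]}}

```text
time_s: 17.8
tcp_pos: [0.5719, -0.2721, 0.0901]
tcp_rot: [0.015, 0.99, -0.002, 0.143]
contact_force: [0.8, 0.4, -1.0]
opening: 0.0289
grip_force: 23.9
```

Call:
{"fn": "carry_out", "kwargs": {"increments": [{"delta_pos":[0,0,0],"delta_rot":[0,0,0]},{"delta_pos":[0,0,0],"delta_rot":[0,0,0]},{"delta_pos":[0,0,0],"delta_rot":[0,0,0]}]}}

```text
time_s: 18.18
tcp_pos: [0.5709, -0.2735, 0.0921]
tcp_rot: [0.016, 0.99, -0.003, 0.143]
contact_force: [-0.5, 1.3, -1.6]
opening: 0.0291
grip_force: 23.9
```

```bash
python3 - <<'E'
from h import *
state();inbed();plan([(bed(57,12),S,4)])
c=held("w7")
W=cloud(c)-o0;by=np.cross(bz,bx);X,Y,Z=W@bx,W@by,W@bz;z=c["range_z"];im=c["img"].astype(int)
m=(z>0)&(abs(Y)<.04)&(X<.0)&(X>-.03)&(Z>.008)&(Z<.03)&(im.max(2)<70);print("wall y",m.sum(),np.percentile(Y[m],[1,99]).round(4),"x",np.percentile(X[m],[1,50,99]).round(4),"z",np.percentile(Z[m],[50,99]).round(4))
m=(z>0)&(abs(Y)<.03)&(X>.005)&(X<.045)&(Z>.04)&(Z<.07);k=np.polyfit(X[m],Z[m],1);print("torch y",np.percentile(Y[m],[1,99]).round(4),"top z",np.median(Z[m]),"pitch err",k[0],"yaw",np.polyfit(X[m],Y[m],1)[0],"tail x",np.percentile(X[m],.5))
cv2.imwrite("pics/w7c.png",cv2.resize(c["img"][100:340,200:440],(600,600))[...,::-1])
E
```

```text
t 18.18 p [ 0.5709 -0.2735  0.0921] x [-0.958  0.031 -0.284] z [ 0.283 -0.01  -0.959] F [-0.5  1.3 -1.6] op 0.0291 gf 23.94835403887555 q [ 0.72  0.44 -0.39  1.96  0.14  0.5   1.81]
bed xyz mm [66.5 -2.  28.7] rot err [ 0.002 -0.001  0.002] F along bx,by,bz [-1.2  1.3 -1.1] t 18.175
0 {"delta_pos":[1, 1, 5],"delta_rot":[-0.0, 0.0, -0.0]}
0 {"delta_pos":[2, 0, 4],"delta_rot":[-0.001, 0.001, -0.001]}
0 {"delta_pos":[1, 1, 5],"delta_rot":[-0.0, 0.0, -0.0]}
0 {"delta_pos":[1, 0, 4],"delta_rot":[-0.001, 0.0, -0.001]}
top: z at x0 -0.0238 pitch 0.231 y -9.103671729519575e-05
tail along e [0.0485 0.0492] underside dist from TCP along n 0.0068
wall y 1115 [-0.0246  0.0241] x [-0.0071 -0.0035 -0.0001] z [0.0191 0.0207]
torch y [-0.0164  0.0129] top z 0.05178948619908855 pitch err 0.03451978018754281 yaw -0.0064053545545394485 tail x 0.01745344860350404
```

View pics/w7c.png

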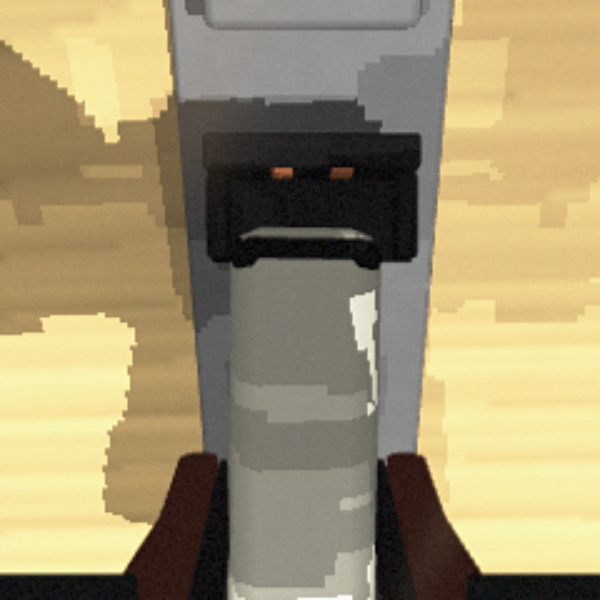

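The tail band is at about y=250 in the crop, centred between the cheeks within 2 mm. The foot's contacts are at (283,172) and (342,172).

Call:
{"fn": "carry_out", "kwargs": {"increments": [{"delta_pos":[1,1,5],"delta_rot":[0,0,0]},{"delta_pos":[2,0,4],"delta_rot":[0,0,-0.001]},{"delta_pos":[1,1,5],"delta_rot":[0,0,0]},{"delta_pos":[1,0,3],"delta_rot":[-0.001,0,-0.001]},{"delta_pos":[0,0,0],"delta_rot":[0,0,0]}]}}

```text
time_s: 18.85
tcp_pos: [0.5704, -0.2709, 0.0723]
tcp_rot: [0.015, 0.99, -0.002, 0.142]
contact_force: [0.2, 0.3, -1.9]
opening: 0.0292
grip_force: 23.9
```

Call:
{"fn": "carry_out", "kwargs": {"increments": [{"delta_pos":[0,0,0],"delta_rot":[0,0,0]},{"delta_pos":[0,0,0],"delta_rot":[0,0,0]}]}}

```text
time_s: 19.1
tcp_pos: [0.5707, -0.2712, 0.073]
tcp_rot: [0.015, 0.99, -0.002, 0.142]
contact_force: [0.6, -0.2, -1.5]
opening: 0.0288
grip_force: 23.9
```

```bash
python3 - <<'E'
from h import *
inbed();plan([(bed(57,9),S,2)])
E
```

```text
bed xyz mm [56.7  0.3 12.2] rot err [-0.  0. -0.] F along bx,by,bz [-0.2 -0.2 -1.6] t 19.1
0 {"delta_pos":[-1, 0, 2],"delta_rot":[0.0, -0.0, 0.0]}
0 {"delta_pos":[0, 0, 1],"delta_rot":[0.0, -0.0, 0.0]}
```

Call:
{"fn": "carry_out", "kwargs": {"increments": [{"delta_pos":[-0.3,0,1],"delta_rot":[0,0,0]},{"delta_pos":[-0.3,0,1],"delta_rot":[0,0,0]},{"delta_pos":[-0.2,0,1],"delta_rot":[0,0,0]},{"delta_pos":[0,0,0],"delta_rot":[0,0,0]}]}}

```text
time_s: 19.6
tcp_pos: [0.5722, -0.2711, 0.07]
tcp_rot: [0.015, 0.99, -0.002, 0.142]
contact_force: [-1.0, -0.2, -2.0]
opening: 0.0294
grip_force: 23.9
```

```bash
python3 - <<'E'
from h import *
inbed()
E
```

```text
bed xyz mm [56.5  0.5  8.9] rot err [-0.001  0.    -0.   ] F along bx,by,bz [-1.9 -0.3 -1.2] t 19.6
```

Call:
{"fn": "carry_out", "kwargs": {"increments": [{"delta_pos":[1,0,0.3],"delta_rot":[0,0,0]},{"delta_pos":[1,0,0.2],"delta_rot":[0,0,0]},{"delta_pos":[1,0,0.3],"delta_rot":[0,0,0]},{"delta_pos":[1,0,0.2],"delta_rot":[0,0,0]},{"delta_pos":[0,0,0],"delta_rot":[0,0,0]}]}}

```text
time_s: 20.23
tcp_pos: [0.5685, -0.2711, 0.068]
tcp_rot: [0.015, 0.99, -0.002, 0.142]
contact_force: [0.2, -0.0, -1.1]
opening: 0.029
grip_force: 23.9
```

```bash
python3 - <<'E'
from h import *
inbed();held("w8")
E
```

```text
bed xyz mm [52.4  0.4  9. ] rot err [-0.  0. -0.] F along bx,by,bz [-0.4 -0.  -1. ] t 20.225
top: z at x0 -0.0239 pitch 0.2339 y -8.265242913829851e-05
tail along e [0.0976 0.0986] underside dist from TCP along n 0.0067
```

Call:
{"fn": "carry_out", "kwargs": {"increments": [{"delta_pos":[0.7,0,0.7],"delta_rot":[0,0,0]},{"delta_pos":[0.5,0,0.6],"delta_rot":[0,0,0]},{"delta_pos":[0,0,0],"delta_rot":[0,0,0]}]}}

```text
time_s: 20.65
tcp_pos: [0.5678, -0.271, 0.0663]
tcp_rot: [0.015, 0.99, -0.002, 0.142]
contact_force: [0.4, -0.4, -2.1]
opening: 0.0291
grip_force: 23.9
```

Call:
{"fn": "carry_out", "kwargs": {"increments": [{"delta_pos":[0.8,0,0.5],"delta_rot":[0,0,0]},{"delta_pos":[0,0,0],"delta_rot":[0,0,0]}]}}

```text
time_s: 20.9
tcp_pos: [0.5675, -0.2711, 0.066]
tcp_rot: [0.015, 0.99, -0.002, 0.143]
contact_force: [-0.7, 0.7, 0.0]
opening: 0.029
grip_force: 24.0
```

```bash
python3 - <<'E'
from h import *
inbed()
E
```

```text
bed xyz mm [50.5  0.4  7.8] rot err [-0. -0. -0.] F along bx,by,bz [-0.6  0.7  0.4] t 20.9
```

Call:
{"fn": "carry_out", "kwargs": {"increments": [{"delta_pos":[0.7,0,0.3],"delta_rot":[0,0,0]},{"delta_pos":[0,0,0],"delta_rot":[0,0,0]}]}}

```text
time_s: 21.15
tcp_pos: [0.5673, -0.2711, 0.0658]
tcp_rot: [0.015, 0.99, -0.002, 0.143]
contact_force: [0.4, 0.1, 3.0]
opening: 0.0286
grip_force: 24.0
```

Call:
{"fn": "carry_out", "kwargs": {"increments": [{"delta_pos":[0.5,0,0.2],"delta_rot":[0,0,0]},{"delta_pos":[0,0,0],"delta_rot":[0,0,0]}]}}

```text
time_s: 21.4
tcp_pos: [0.5673, -0.2711, 0.0658]
tcp_rot: [0.015, 0.99, -0.002, 0.143]
contact_force: [-0.1, 0.9, 4.5]
opening: 0.0287
grip_force: 24.0
```

```bash
python3 - <<'E'
from h import *
inbed()
E
```

```text
bed xyz mm [50.2  0.3  7.7] rot err [ 0.    -0.002 -0.   ] F along bx,by,bz [2.2 0.9 4. ] t 21.4
```

Both the floor and the foot carry a light load now, so I release.

Call:
{"fn": "carry_out", "kwargs": {"increments": [{"delta_pos":[0,0,0],"delta_rot":[0,0,0]},{"delta_pos":[0,0,0],"delta_rot":[0,0,0]},{"delta_pos":[0,0,0],"delta_rot":[0,0,0]},{"delta_pos":[0,0,0],"delta_rot":[0,0,0]}], "grip": 0.3}}

```text
time_s: 21.9
tcp_pos: [0.566, -0.2709, 0.0647]
tcp_rot: [0.015, 0.99, -0.002, 0.142]
contact_force: [0.6, 0.5, -0.5]
opening: 0.0608
grip_force: 0.0
```

Call:
{"fn": "carry_out", "kwargs": {"increments": [{"delta_pos":[0,0,-10],"delta_rot":[0,0,0]},{"delta_pos":[0,0,-25],"delta_rot":[0,0,0]},{"delta_pos":[0,0,-50],"delta_rot":[0,0,0]},{"delta_pos":[0,0,-50],"delta_rot":[0,0,0]},{"delta_pos":[0,0,0],"delta_rot":[0,0,0]}]}}

```text
time_s: 22.52
tcp_pos: [0.5296, -0.2713, 0.1993]
tcp_rot: [0.015, 0.989, -0.004, 0.145]
contact_force: [-0.2, -0.0, 0.5]
opening: 0.0614
grip_force: 0.0
```

Call:
{"fn": "carry_out", "kwargs": {"increments": [{"delta_pos":[0,0,0],"delta_rot":[0,0,0]},{"delta_pos":[0,0,0],"delta_rot":[0,0,0]}], "grip": 1}}

```text
time_s: 22.78
tcp_pos: [0.5276, -0.2694, 0.1931]
tcp_rot: [0.015, 0.99, -0.001, 0.141]
contact_force: [-0.1, -0.1, -0.3]
opening: 0.0451
grip_force: 0.0
```

```bash
python3 - <<'E'
from h import *
state();inbed();c=wrist("w9")
W=cloud(c)-o0;by=np.cross(bz,bx);X,Y,Z=W@bx,W@by,W@bz;z=c["range_z"];im=c["img"].astype(int)
m=(z>0)&(abs(Y)<.012)&(X>.01)&(X<.1)&(Z>.02)&(Z<.04);k=np.polyfit(X[m],Z[m],1);print(m.sum(),"top z",np.median(Z[m]),"pitch err",k[0],"yaw",np.polyfit(X[m],Y[m],1)[0])
m=(z>0)&(abs(Y)<.03)&(X>-.005)&(X<.1)&(Z>.022)&(Z<.04);print("tail x",np.percentile(X[m],[.1,.5,2]),"y",np.percentile(Y[m],[1,99]))
# ball
r,g,b=im[...,0],im[...,1],im[...,2];w=cloud(c)
ex=np.array([np.cos(a),np.sin(a)]);d=w[...,:2]-o0[:2];U=d@ex;V=d@[-ex[1],ex[0]]
q=(z>0)&(r>120)&(g>50)&(b<70)&(U<-.06)&(U>-.13)&(abs(V)<.04)&(w[...,2]>.05)&(w[...,2]<.1)
P=np.c_[U[q],V[q],w[...,2][q]];print(len(P))
if len(P)>20:
    x=np.linalg.lstsq(np.c_[2*P,np.ones(len(P))],(P**2).sum(1),rcond=None)[0];print("ball",x[:3])
E
```

```text
t 22.77 p [ 0.5276 -0.2694  0.1931] x [-0.96   0.029 -0.28 ] z [ 0.28  -0.007 -0.96 ] F [-0.1 -0.1 -0.3] op 0.0451 gf 0.0 q [ 0.84  0.26 -0.47  1.96  0.02  0.69  1.92]
bed xyz mm [ 79.4   0.8 137.8] rot err [-0.002  0.002 -0.   ] F along bx,by,bz [-0.2 -0.1 -0.2] t 22.775
2980 top z 0.03110859255595205 pitch err 0.007250941365298095 yaw -0.002754207975421091
tail x [0.00115981 0.0014285  0.003709  ] y [-0.01447058  0.01473543]
1192
ball [-0.0937516  -0.00010834  0.0752455 ]
```

View pics/w9.png

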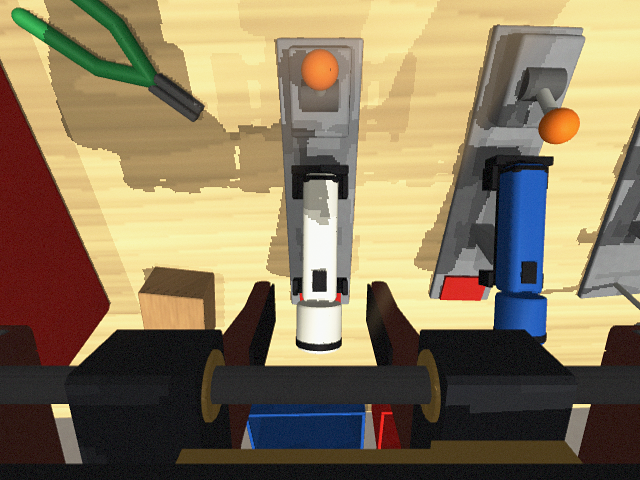

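The torch lies home: tail x is about 1 mm, pitch error 0.007, and the lens end is at (320,345). The lever is still off, its ball at (320,70). Next I push the lever with the fingers shut, from the robot's side.

```bash
python3 - <<'E'
from h import *
D=down(a+np.pi);w=lambda U,z:[o0[0]+U*np.cos(a),o0[1]+U*np.sin(a),z]
plan([(w(-.135,.19),D,4),(w(-.135,.066),D,4)])
E
```

```text
0 {"delta_pos":[33, 0, -9],"delta_rot":[0.0, 0.071, 0.0]}
0 {"delta_pos":[33, 0, -6],"delta_rot":[0.001, 0.071, 0.0]}
0 {"delta_pos":[33, -1, -4],"delta_rot":[0.0, 0.071, 0.0]}
0 {"delta_pos":[34, 0, -2],"delta_rot":[0.001, 0.071, 0.001]}
0 {"delta_pos":[0, 0, 31],"delta_rot":[-0.0, -0.0, -0.0]}
1 {"delta_pos":[0, 0, 31],"delta_rot":[-0.0, -0.0, -0.0]}
1 {"delta_pos":[0, 0, 31],"delta_rot":[-0.0, -0.0, -0.0]}
1 {"delta_pos":[0, 0, 31],"delta_rot":[-0.0, -0.0, -0.0]}
```

Call:
{"fn": "carry_out", "kwargs": {"increments": [{"delta_pos":[33,0,-9],"delta_rot":[0,0.071,0]},{"delta_pos":[33,0,-6],"delta_rot":[0.001,0.071,0]},{"delta_pos":[33,-1,-4],"delta_rot":[0,0.071,0]},{"delta_pos":[34,0,-2],"delta_rot":[0.001,0.071,0.001]},{"delta_pos":[0,0,0],"delta_rot":[0,0,0]}]}}

```text
time_s: 23.45
tcp_pos: [0.3926, -0.2665, 0.1905]
tcp_rot: [0.016, 1.0, -0.0, 0.0]
contact_force: [1.2, -0.8, 0.1]
opening: 0.0007
grip_force: 0.0
```

```bash
cat >> h.py <<'E'
D=down(a+np.pi);w=lambda U,z:[o0[0]+U*np.cos(a),o0[1]+U*np.sin(a),z]
E
python3 - <<'E'
from h import *
state();plan([(w(-.135,.066),D,4)])
E
```

```text
t 23.45 p [ 0.3926 -0.2665  0.1905] x [-1.     0.032 -0.   ] z [ 0.    -0.001 -1.   ] F [ 1.2 -0.8  0.1] op 0.0007 gf 0.0 q [ 0.85  0.19 -0.43  2.01  0.1   0.96  1.91]
0 {"delta_pos":[0, 0, 31],"delta_rot":[-0.0, 0.0, -0.0]}
0 {"delta_pos":[0, 0, 31],"delta_rot":[-0.0, 0.0, -0.001]}
0 {"delta_pos":[0, 0, 31],"delta_rot":[-0.001, 0.0, 0.0]}
0 {"delta_pos":[0, 0, 32],"delta_rot":[0.0, 0.0, -0.0]}
```

Call:
{"fn": "carry_out", "kwargs": {"increments": [{"delta_pos":[0,0,31],"delta_rot":[0,0,0]},{"delta_pos":[0,0,31],"delta_rot":[0,0,0]},{"delta_pos":[0,0,31],"delta_rot":[0,0,0]},{"delta_pos":[0,0,32],"delta_rot":[0,0,0]},{"delta_pos":[0,0,0],"delta_rot":[0,0,0]}]}}

```text
time_s: 24.08
tcp_pos: [0.3928, -0.2656, 0.0643]
tcp_rot: [0.015, 1.0, 0.001, -0.0]
contact_force: [0.4, 0.2, 0.2]
opening: 0.0005
grip_force: 0.0
```

Call:
{"fn": "carry_out", "kwargs": {"increments": [{"delta_pos":[-10,0,0],"delta_rot":[0,0,0]},{"delta_pos":[-10,0,0],"delta_rot":[0,0,0]},{"delta_pos":[-10,0,0],"delta_rot":[0,0,0]},{"delta_pos":[-10,0,0],"delta_rot":[0,0,0]},{"delta_pos":[-10,0,0],"delta_rot":[0,0,0]}]}}

```text
time_s: 24.7
tcp_pos: [0.4443, -0.2686, 0.0667]
tcp_rot: [0.016, 1.0, -0.001, 0.001]
contact_force: [0.3, 0.3, -0.3]
opening: 0.0004
grip_force: 0.0
```

```bash
python3 - <<'E'
from h import *
state();plan([(w(-.069,.066),D,2)])
E
```

```text
t 24.7 p [ 0.4443 -0.2686  0.0667] x [-1.     0.031 -0.002] z [ 0.002 -0.002 -1.   ] F [ 0.3  0.3 -0.3] op 0.0004 gf 0.0 q [ 0.74  0.43 -0.39  2.02  0.24  0.73  1.74]
0 {"delta_pos":[-7, 0, 0],"delta_rot":[-0.001, 0.001, -0.0]}
0 {"delta_pos":[-7, 1, 1],"delta_rot":[-0.001, 0.001, -0.001]}
```

Call:
{"fn": "carry_out", "kwargs": {"increments": [{"delta_pos":[-5,0,0],"delta_rot":[0,0,0]},{"delta_pos":[-5,0,0],"delta_rot":[0,0,0]},{"delta_pos":[-3,0,0],"delta_rot":[0,0,0]},{"delta_pos":[-1,0,0],"delta_rot":[0,0,0]},{"delta_pos":[0,0,0],"delta_rot":[0,0,0]}]}}

```text
time_s: 25.32
tcp_pos: [0.4572, -0.269, 0.0665]
tcp_rot: [0.016, 1.0, -0.001, 0.001]
contact_force: [-0.3, -0.2, -0.4]
opening: 0.0006
grip_force: 0.0
```

```bash
cat >> h.py <<'E'
def look(name):
    state();o=arm.get_obs();print("U",((np.array(o["tcp_pos"])-o0)[:2]@[np.cos(a),np.sin(a)]).round(4))
    c=wrist(name);im=c["img"].astype(int);z=c["range_z"];r,g,b=im[...,0],im[...,1],im[...,2];W=cloud(c)
    d=W[...,:2]-o0[:2];U=d@[np.cos(a),np.sin(a)];V=d@[-np.sin(a),np.cos(a)]
    q=(z>0)&(r>120)&(g>50)&(b<70)&(U<-.01)&(U>-.13)&(abs(V)<.04)&(W[...,2]>.05)&(W[...,2]<.1);P=np.c_[U[q],V[q],W[...,2][q]];print(len(P))
    if len(P)>20:
        x=np.linalg.lstsq(np.c_[2*P,np.ones(len(P))],(P**2).sum(1),rcond=None)[0];print("ball",x[:3].round(4),"lever rad",np.arctan2(x[0]+.07,x[2]-.0312)+.5)
    X,Y,Z=(W-o0)@bx,(W-o0)@np.cross(bz,bx),(W-o0)@bz
    m=(z>0)&(abs(Y)<.03)&(X>-.005)&(X<.1)&(Z>.022)&(Z<.04)
    if m.any():print("torch tail x",np.percentile(X[m],[.5,2]),"y",np.percentile(Y[m],[1,99]),"n",m.sum())
E
python3 - <<'E'
from h import *
look("w10")
E
```

```text
t 25.32 p [ 0.4572 -0.269   0.0665] x [-1.     0.032 -0.002] z [ 0.001 -0.002 -1.   ] F [-0.3 -0.2 -0.4] op 0.0006 gf 0.0 q [ 0.72  0.44 -0.38  2.    0.24  0.74  1.73]
U -0.0705
1447
ball [-0.0942 -0.      0.0761] lever rad 0.0058536280515466554
torch tail x [0.02226258 0.02271451] y [-0.00463697  0.00179118] n 388
```

View pics/w10.png

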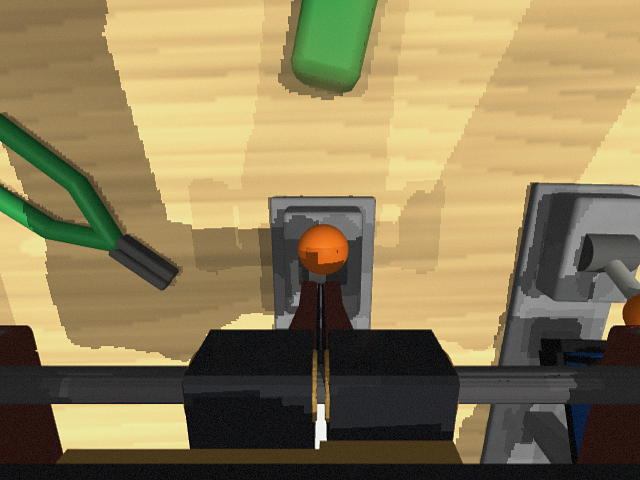

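I've used all ten picture views, so from here I check numerically. The wrist view puts the ball at (322,250), on the robot's side of the fingers at (320,285), although the fingers came from that side. I'll cross-check with the fixed cameras.

```bash
python3 - <<'E'
from h import *
o=arm.get_obs();print(o["time_s"],o["tcp_pos"])
for n in("scene","top","wrist"):
    c=arm.read_camera(n) if n!="wrist" else wrist("w11")
    im=c["img"].astype(int);z=c["range_z"];r,g,b=im[...,0],im[...,1],im[...,2];W=cloud(c)
    d=W[...,:2]-o0[:2];U=d@[np.cos(a),np.sin(a)];V=d@[-np.sin(a),np.cos(a)]
    q=(z>0)&(r>100)&(g>40)&(b<70)&(r>1.6*g)&(U<.0)&(U>-.15)&(abs(V)<.05)&(W[...,2]>.05)&(W[...,2]<.12)
    print(n,q.sum(),[x.round(4) for x in(U[q].mean(),V[q].mean(),W[...,2][q].mean())] if q.any() else "")
    f=(z>0)&(U<.03)&(U>-.15)&(abs(V)<.03)&(W[...,2]>.055)&(W[...,2]<.14)&(im.max(2)<90)
    print(" dark",f.sum(),np.percentile(np.c_[U[f],V[f],W[...,2][f]],[5,50,95],axis=0).round(3).tolist() if f.any() else "")
o=arm.get_obs();print(o["time_s"],o["tcp_pos"])
E
```

```text
25.375 [ 0.45718821 -0.26902151  0.06646094]
scene 30 [np.float64(-0.095), np.float64(-0.0094), np.float64(0.0842)]
 dark 188 [[-0.085, -0.015, 0.059], [-0.065, -0.01, 0.11], [-0.032, 0.004, 0.136]]
top 27 [np.float64(-0.1024), np.float64(0.0051), np.float64(0.0814)]
 dark 41 [[-0.103, -0.007, 0.056], [-0.015, 0.015, 0.069], [0.023, 0.02, 0.09]]
wrist 1801 [np.float64(-0.0972), np.float64(-0.0), np.float64(0.0842)]
 dark 2390 [[-0.083, -0.01, 0.093], [-0.082, -0.001, 0.119], [-0.08, 0.008, 0.135]]
25.525 [ 0.45724552 -0.26903781  0.06649446]
```

The ball really is still at off, on the robot's side of the fingers, so the push never engaged it. I'll take the ball lightly between the fingers and carry it over instead.

Call:
{"fn": "carry_out", "kwargs": {"increments": [{"delta_pos":[0,0,-30],"delta_rot":[0,0,0]},{"delta_pos":[0,0,-30],"delta_rot":[0,0,0]},{"delta_pos":[12,0,0],"delta_rot":[0,0,0]},{"delta_pos":[12,0,0],"delta_rot":[0,0,0]},{"delta_pos":[0,0,0],"delta_rot":[0,0,0]}], "grip": 0.25}}

```text
time_s: 26.15
tcp_pos: [0.4311, -0.2681, 0.1254]
tcp_rot: [0.016, 1.0, -0.0, -0.0]
contact_force: [0.1, 0.1, -0.2]
opening: 0.0471
grip_force: 0.0
```

```bash
python3 - <<'E'
from h import *
look("w12");plan([(w(-.094,.062),D,3)])
E
```

```text
t 26.15 p [ 0.4311 -0.2681  0.1254] x [-0.999  0.033  0.001] z [-0.001 -0.001 -1.   ] F [ 0.1  0.1 -0.2] op 0.0471 gf 0.0 q [ 0.78  0.33 -0.41  2.    0.18  0.85  1.81]
U -0.0966
94
ball [-0.0957 -0.0005  0.0822] lever rad 0.03306309180870659
torch tail x [0.00114458 0.0018621 ] y [-0.01483693  0.01477223] n 2293
0 {"delta_pos":[-1, 0, 21],"delta_rot":[-0.0, -0.0, -0.001]}
0 {"delta_pos":[0, 1, 21],"delta_rot":[-0.001, -0.0, -0.0]}
0 {"delta_pos":[-1, 0, 22],"delta_rot":[0.0, -0.0, -0.001]}
```

Call:
{"fn": "carry_out", "kwargs": {"increments": [{"delta_pos":[-1,0,21],"delta_rot":[0,0,0]},{"delta_pos":[0,1,21],"delta_rot":[0,0,0]},{"delta_pos":[-1,0,22],"delta_rot":[0,0,0]},{"delta_pos":[0,0,0],"delta_rot":[0,0,0]}]}}

```text
time_s: 26.7
tcp_pos: [0.4343, -0.2664, 0.0607]
tcp_rot: [0.015, 1.0, 0.0, -0.001]
contact_force: [-0.2, -0.0, 0.6]
opening: 0.0658
grip_force: 0.0
```

Call:
{"fn": "carry_out", "kwargs": {"increments": [{"delta_pos":[0,0,0],"delta_rot":[0,0,0]},{"delta_pos":[0,0,0],"delta_rot":[0,0,0]},{"delta_pos":[0,0,0],"delta_rot":[0,0,0]},{"delta_pos":[0,0,0],"delta_rot":[0,0,0]}], "grip": 1, "grip_force": 8}}

```text
time_s: 27.2
tcp_pos: [0.4356, -0.2675, 0.0628]
tcp_rot: [0.016, 1.0, -0.001, 0.001]
contact_force: [0.6, -0.0, -0.4]
opening: 0.0294
grip_force: 0.0
```

```bash
python3 - <<'E'
from h import *
look("w13")
E
```

```text
t 27.2 p [ 0.4356 -0.2675  0.0628] x [-0.999  0.032 -0.002] z [ 0.002 -0.002 -1.   ] F [ 0.6 -0.  -0.4] op 0.0294 gf 0.0 q [ 0.74  0.42 -0.39  2.04  0.24  0.71  1.75]
U -0.0921
22
ball [-0.0969 -0.0002  0.0869] lever rad 0.05028408086785485
torch tail x [0.00332704 0.00374971] y [-0.01398754  0.01523943] n 2160
```

Call:
{"fn": "carry_out", "kwargs": {"increments": [{"delta_pos":[0,0,0],"delta_rot":[0,0,0]},{"delta_pos":[0,0,0],"delta_rot":[0,0,0]}]}}

```text
time_s: 27.5
tcp_pos: [0.4355, -0.2673, 0.0628]
tcp_rot: [0.016, 1.0, -0.001, 0.001]
contact_force: [-0.7, 1.0, 5.2]
opening: 0.0131
grip_force: 6.9
```

```bash
python3 - <<'E'
from h import *
state()
E
```

```text
t 27.5 p [ 0.4355 -0.2673  0.0628] x [-1.     0.031 -0.002] z [ 0.002 -0.002 -1.   ] F [-0.7  1.   5.2] op 0.0131 gf 6.902296766638756 q [ 0.74  0.42 -0.39  2.04  0.24  0.72  1.75]
```

```bash
python3 - <<'E'
from h import *
look("w14")
c=dict(np.load("w14.npz"));im=c["img"].astype(int);z=c["range_z"];r,g,b=im[...,0],im[...,1],im[...,2];W=cloud(c)
d=W[...,:2]-o0[:2];U=d@[np.cos(a),np.sin(a)];V=d@[-np.sin(a),np.cos(a)]
q=(z>0)&(r>100)&(g>40)&(b<70)&(r>1.6*g)&(U<.0)&(U>-.15)&(abs(V)<.05)&(W[...,2]>.03)&(W[...,2]<.12)
print(q.sum(),np.percentile(np.c_[U[q],V[q],W[...,2][q]],[2,50,98],axis=0).round(4) if q.any() else "")
for n in("scene","top"):
    c=arm.read_camera(n);im=c["img"].astype(int);z=c["range_z"];r,g,b=im[...,0],im[...,1],im[...,2];W=cloud(c)
    d=W[...,:2]-o0[:2];U=d@[np.cos(a),np.sin(a)];V=d@[-np.sin(a),np.cos(a)]
    q=(z>0)&(r>100)&(g>40)&(b<70)&(r>1.6*g)&(U<.0)&(U>-.15)&(abs(V)<.05)&(W[...,2]>.03)&(W[...,2]<.12)
    print(n,q.sum(),np.percentile(np.c_[U[q],V[q],W[...,2][q]],[2,50,98],axis=0).round(4) if q.any() else "")
E
```

```text
t 27.5 p [ 0.4355 -0.2673  0.0628] x [-1.     0.031 -0.002] z [ 0.002 -0.002 -1.   ] F [-0.7  1.   5.2] op 0.0131 gf 6.902296766638756 q [ 0.74  0.42 -0.39  2.04  0.24  0.72  1.75]
U -0.0922
1
torch tail x [0.00319985 0.00356019] y [-0.01423301  0.01475999] n 2120
1244 [[-0.1062 -0.0078  0.0769]
 [-0.099  -0.0002  0.0857]
 [-0.0856  0.0075  0.0886]]
scene 6 [[-0.1023 -0.0152  0.0698]
 [-0.0938 -0.0119  0.0758]
 [-0.0862  0.0041  0.0774]]
top 0
```

The fingers closed through the visible ball down to a solid core of about 13 mm, with an upward reaction. So the part that can be pushed sits lower than the ball looks. I'll check the housing heights, then push lower down.

Call:
{"fn": "carry_out", "kwargs": {"increments": [{"delta_pos":[0,0,0],"delta_rot":[0,0,0]},{"delta_pos":[0,0,0],"delta_rot":[0,0,0]},{"delta_pos":[0,0,-30],"delta_rot":[0,0,0]},{"delta_pos":[0,0,-30],"delta_rot":[0,0,0]}], "grip": 0.4}}

```text
time_s: 28.15
tcp_pos: [0.4349, -0.2669, 0.1227]
tcp_rot: [0.016, 1.0, -0.0, 0.0]
contact_force: [-0.3, -0.7, 0.1]
opening: 0.049
grip_force: 0.0
```

```bash
python3 - <<'E'
from h import *
state();H={}
for n in("w1","w5","w9","w10"):
    c=dict(np.load(n+".npz"));z=c["range_z"];W=cloud(c);d=W[...,:2]-o0[:2];U=d@[np.cos(a),np.sin(a)];V=d@[-np.sin(a),np.cos(a)];h=W[...,2]
    print(n)
    for u in np.arange(-.135,-.02,.01):
        row=[]
        for v in(-.03,-.02,-.01,0,.01,.02,.03):
            e=(z>0)&(abs(U-u)<.005)&(abs(V-v)<.005)&(h<.12)
            row.append(int(np.median(h[e])*1000) if e.sum()>3 else -1)
        print(round(u,3),row)
E
```

```text
t 28.15 p [ 0.4349 -0.2669  0.1227] x [-1.     0.031 -0.001] z [ 0.001 -0.001 -1.   ] F [-0.3 -0.7  0.1] op 0.049 gf 0.0 q [ 0.78  0.34 -0.42  2.    0.18  0.84  1.8 ]
w1
-0.135 [1, 1, 0, 1, 1, 1, 1]
-0.125 [1, 1, 1, 0, 1, 1, 1]
-0.115 [0, -1, -1, -1, 1, 1, 1]
-0.105 [9, 34, -1, 84, 35, 33, 9]
-0.095 [9, 34, 84, 87, 77, 34, 9]
-0.085 [9, 34, 37, 81, 38, 33, 9]
-0.075 [9, 34, 43, 49, 43, 34, 9]
-0.065 [9, 34, 43, 43, 42, 34, 9]
-0.055 [9, 34, 34, 35, 35, 34, 9]
-0.045 [9, 34, 34, 34, 34, 34, 9]
-0.035 [9, 23, 24, 25, 27, 22, 9]
-0.025 [9, 9, 9, 9, 9, 9, 9]
w5
-0.135 [-1, -1, -1, -1, -1, -1, -1]
-0.125 [-1, -1, -1, -1, -1, -1, -1]
-0.115 [-1, -1, -1, -1, -1, -1, -1]
-0.105 [-1, -1, -1, -1, -1, -1, -1]
-0.095 [-1, -1, 85, 87, 85, -1, -1]
-0.085 [-1, -1, 83, 85, 83, 35, -1]
-0.075 [9, 34, 43, 44, 43, 34, 9]
-0.065 [9, 34, 43, 43, 43, 34, 9]
-0.055 [9, 34, 34, 34, 34, 34, 9]
-0.045 [9, 34, 34, 34, 34, 34, 9]
-0.035 [9, 34, 34, 34, 34, 34, 9]
-0.025 [9, 9, 9, 9, 9, 9, 9]
w9
-0.135 [1, 1, 1, 1, 1, 1, 1]
-0.125 [1, 1, 1, 1, 1, 1, 1]
-0.115 [1, 1, 1, 1, 1, 1, 1]
-0.105 [9, 26, 32, 79, 32, 25, 9]
-0.095 [9, 34, 83, 87, 83, 34, 9]
-0.085 [9, 34, 81, 85, 81, 34, 9]
-0.075 [9, 34, 43, 46, 43, 33, 9]
-0.065 [9, 34, 43, 43, 43, 34, 9]
-0.055 [9, 34, 34, 34, 34, 34, 9]
-0.045 [9, 34, 34, 34, 34, 34, 9]
-0.035 [9, 33, 33, 33, 33, 33, 8]
-0.025 [9, 9, 9, 9, 9, 9, 9]
w10
-0.135 [1, 1, 1, 1, 1, 1, 1]
-0.125 [1, 1, 1, 1, 1, 1, 1]
-0.115 [1, 1, 1, 1, 1, 1, 1]
-0.105 [9, 22, 33, 76, 32, 22, 9]
-0.095 [9, 34, 81, 87, 81, 34, 9]
-0.085 [9, 34, 103, 101, 100, 34, 9]
-0.075 [9, 34, 44, 100, 44, 34, 9]
-0.065 [9, 34, 43, 43, 43, 34, 9]
-0.055 [9, 34, 35, 34, 34, 34, 9]
-0.045 [9, 34, -1, -1, 34, 34, 9]
-0.035 [9, 33, -1, -1, -1, 33, 9]
-0.025 [9, 9, -1, -1, -1, 9, 9]
```

Call:
{"fn": "carry_out", "kwargs": {"increments": [{"delta_pos":[18,0,0],"delta_rot":[0,0,0]},{"delta_pos":[18,0,0],"delta_rot":[0,0,0]},{"delta_pos":[0,0,25],"delta_rot":[0,0,0]},{"delta_pos":[0,0,25],"delta_rot":[0,0,0]},{"delta_pos":[0,0,22],"delta_rot":[0,0,0]}], "grip": 1}}

```text
time_s: 28.78
tcp_pos: [0.397, -0.2657, 0.0485]
tcp_rot: [0.016, 1.0, -0.0, -0.0]
contact_force: [0.0, -0.6, -0.2]
opening: 0.0053
grip_force: 0.0
```

Call:
{"fn": "carry_out", "kwargs": {"increments": [{"delta_pos":[0,0,0],"delta_rot":[0,0,0]},{"delta_pos":[0,0,0],"delta_rot":[0,0,0]}]}}

```text
time_s: 29.02
tcp_pos: [0.3989, -0.2661, 0.0505]
tcp_rot: [0.016, 1.0, -0.001, 0.001]
contact_force: [-0.1, -0.1, 0.0]
opening: 0.0003
grip_force: 0.0
```

```bash
python3 - <<'E'
from h import *
look("w15")
E
```

```text
t 29.02 p [ 0.3989 -0.2661  0.0505] x [-0.999  0.032 -0.001] z [ 0.001 -0.001 -1.   ] F [-0.1 -0.1  0. ] op 0.0003 gf 0.0 q [ 0.78  0.4  -0.38  2.12  0.24  0.66  1.77]
U -0.1289
0
```

Call:
{"fn": "carry_out", "kwargs": {"increments": [{"delta_pos":[-6,0,0.5],"delta_rot":[0,0,0]},{"delta_pos":[-6,0,0.5],"delta_rot":[0,0,0]},{"delta_pos":[-6,0,0.5],"delta_rot":[0,0,0]},{"delta_pos":[-6,0,0.5],"delta_rot":[0,0,0]},{"delta_pos":[-6,0,0],"delta_rot":[0,0,0]}]}}

```text
time_s: 29.7
tcp_pos: [0.4301, -0.2671, 0.0484]
tcp_rot: [0.016, 1.0, -0.001, 0.001]
contact_force: [-2.6, -0.7, 0.4]
opening: 0.0004
grip_force: 1.0
```

```bash
python3 - <<'E'
from h import *
look("w16")
E
```

```text
t 29.7 p [ 0.4301 -0.2671  0.0484] x [-1.     0.031 -0.002] z [ 0.002 -0.002 -1.   ] F [-2.6 -0.7  0.4] op 0.0004 gf 0.9637654758989811 q [ 0.74  0.44 -0.38  2.06  0.25  0.68  1.74]
U -0.0977
0
torch tail x [0.00060271 0.00080904] y [-0.00350872  0.00290251] n 247
```

Call:
{"fn": "carry_out", "kwargs": {"increments": [{"delta_pos":[-5,0,0],"delta_rot":[0,0,0]},{"delta_pos":[-5,0,0],"delta_rot":[0,0,0]},{"delta_pos":[-5,0,0],"delta_rot":[0,0,0]},{"delta_pos":[0,0,0],"delta_rot":[0,0,0]}]}}

```text
time_s: 30.25
tcp_pos: [0.4454, -0.2676, 0.0485]
tcp_rot: [0.016, 1.0, -0.001, 0.001]
contact_force: [-0.3, 0.3, -0.4]
opening: 0.0006
grip_force: 0.0
```

```bash
cat >> h.py <<'E'
def orange(name):
    for n in("scene","top","wrist"):
        c=arm.read_camera(n) if n!="wrist" else wrist(name)
        im=c["img"].astype(int);z=c["range_z"];r,g,b=im[...,0],im[...,1],im[...,2];W=cloud(c)
        d=W[...,:2]-o0[:2];U=d@[np.cos(a),np.sin(a)];V=d@[-np.sin(a),np.cos(a)]
        q=(z>0)&(r>100)&(g>40)&(b<70)&(r>1.6*g)&(U<.0)&(U>-.15)&(abs(V)<.05)&(W[...,2]>.05)&(W[...,2]<.12)
        print(n,q.sum(),[x.round(4) for x in(U[q].mean(),V[q].mean(),W[...,2][q].mean())] if q.any() else "")
E
python3 - <<'E'
from h import *
state();orange("w17")
E
```

```text
t 30.25 p [ 0.4454 -0.2676  0.0485] x [-1.     0.031 -0.003] z [ 0.003 -0.002 -1.   ] F [-0.3  0.3 -0.4] op 0.0006 gf 0.0 q [ 0.73  0.46 -0.38  2.03  0.26  0.69  1.73]
scene 42 [np.float64(-0.0545), np.float64(-0.0047), np.float64(0.0857)]
top 0 
wrist 0
```

Call:
{"fn": "carry_out", "kwargs": {"increments": [{"delta_pos":[-3,0,0],"delta_rot":[0,0,0]},{"delta_pos":[-2,0,0],"delta_rot":[0,0,0]},{"delta_pos":[0,0,0],"delta_rot":[0,0,0]}]}}

```text
time_s: 30.78
tcp_pos: [0.4495, -0.2678, 0.0484]
tcp_rot: [0.016, 1.0, -0.001, 0.001]
contact_force: [-0.7, -0.2, -0.8]
opening: 0.0003
grip_force: 0.3
```

```bash
python3 - <<'E'
from h import *
state();orange("w18")
E
```

```text
t 30.77 p [ 0.4495 -0.2678  0.0484] x [-1.     0.031 -0.002] z [ 0.002 -0.002 -1.   ] F [-0.7 -0.2 -0.8] op 0.0003 gf 0.27007516706362367 q [ 0.72  0.46 -0.37  2.02  0.26  0.7   1.72]
scene 37 [np.float64(-0.0499), np.float64(-0.0044), np.float64(0.0847)]
top 0 
wrist 0
```

Call:
{"fn": "carry_out", "kwargs": {"increments": [{"delta_pos":[-1.5,0,0],"delta_rot":[0,0,0]},{"delta_pos":[-1,0,0],"delta_rot":[0,0,0]},{"delta_pos":[0,0,0],"delta_rot":[0,0,0]}]}}

```text
time_s: 31.3
tcp_pos: [0.4519, -0.2678, 0.0484]
tcp_rot: [0.016, 1.0, -0.001, 0.001]
contact_force: [-1.4, 0.0, 0.1]
opening: 0.0006
grip_force: 0.5
```

Call:
{"fn": "carry_out", "kwargs": {"increments": [{"delta_pos":[15,0,0],"delta_rot":[0,0,0]},{"delta_pos":[25,0,0],"delta_rot":[0,0,0]},{"delta_pos":[0,0,-50],"delta_rot":[0,0,0]},{"delta_pos":[0,0,-60],"delta_rot":[0,0,0]},{"delta_pos":[0,0,-40],"delta_rot":[0,0,0]}]}}

```text
time_s: 31.92
tcp_pos: [0.4117, -0.2666, 0.2011]
tcp_rot: [0.016, 1.0, -0.002, 0.002]
contact_force: [-0.3, 0.1, -1.0]
opening: 0.0006
grip_force: 0.0
```

Call:
{"fn": "carry_out", "kwargs": {"increments": [{"delta_pos":[0,0,0],"delta_rot":[0,0,0]},{"delta_pos":[0,0,0],"delta_rot":[0,0,0]}]}}

```text
time_s: 32.17
tcp_pos: [0.4107, -0.2662, 0.1977]
tcp_rot: [0.016, 1.0, -0.001, 0.0]
contact_force: [0.0, -1.1, 0.1]
opening: 0.0002
grip_force: 0.0
```

```bash
python3 - <<'E'
from h import *
look("w19");orange("w20")
E
```

```text
t 32.17 p [ 0.4107 -0.2662  0.1977] x [-0.999  0.032 -0.001] z [ 0.001 -0.002 -1.   ] F [ 0.  -1.1  0.1] op 0.0002 gf 0.0 q [ 0.84  0.21 -0.44  1.97  0.11  0.99  1.88]
U -0.117
0
torch tail x [0.0016537  0.00445566] y [-0.00558039  0.00462941] n 391
scene 74 [np.float64(-0.0514), np.float64(-0.0061), np.float64(0.0838)]
top 12 [np.float64(-0.0502), np.float64(0.0038), np.float64(0.0896)]
wrist 0
```

Call:
{"fn": "carry_out", "kwargs": {"increments": [{"delta_pos":[0,0,-30],"delta_rot":[0,0,0]},{"delta_pos":[-50,0,-20],"delta_rot":[0,0,0]},{"delta_pos":[-50,0,0],"delta_rot":[0,0,0]},{"delta_pos":[0,0,0],"delta_rot":[0,0,0]},{"delta_pos":[0,0,0],"delta_rot":[0,0,0]}], "grip": 0}}

```text
time_s: 33.0
tcp_pos: [0.5104, -0.2692, 0.2472]
tcp_rot: [0.016, 1.0, -0.0, -0.0]
contact_force: [-0.9, 0.6, -0.7]
opening: 0.0469
grip_force: 0.0
```

```bash
python3 - <<'E'
from h import *
look("w21")
E
```

```text
t 33.0 p [ 0.5104 -0.2692  0.2472] x [-1.     0.031  0.001] z [-0.001 -0.001 -1.   ] F [-0.9  0.6 -0.7] op 0.0469 gf 0.0 q [ 0.74  0.31 -0.46  1.72  0.15  1.15  1.78]
U -0.0173
536
ball [-0.0524 -0.      0.0786] lever rad 0.855231969163535
torch tail x [0.00298081 0.00528286] y [-0.01472889  0.01506687] n 2728
```

The lever reads about 0.86, which is past 0.8 but not right over. I'll push it a few mm further.

```bash
python3 - <<'E'
from h import *
plan([(w(-.122,.19),D,2),(w(-.122,.049),D,3),(w(-.08,.049),D,4)])
E
```

```text
0 {"delta_pos":[52, 0, 29],"delta_rot":[-0.001, -0.0, -0.001]}
0 {"delta_pos":[52, 0, 29],"delta_rot":[-0.0, -0.001, -0.0]}
0 {"delta_pos":[0, 0, 47],"delta_rot":[-0.0, 0.0, -0.0]}
0 {"delta_pos":[0, 0, 47],"delta_rot":[-0.0, 0.0, -0.0]}
0 {"delta_pos":[0, 0, 47],"delta_rot":[-0.0, 0.0, -0.0]}
1 {"delta_pos":[-10, 0, 0],"delta_rot":[-0.0, 0.0, -0.0]}
1 {"delta_pos":[-11, 0, 0],"delta_rot":[-0.0, 0.0, -0.0]}
1 {"delta_pos":[-10, 0, 0],"delta_rot":[-0.0, 0.0, -0.0]}
1 {"delta_pos":[-11, 0, 0],"delta_rot":[-0.0, 0.0, -0.0]}
```

Call:
{"fn": "carry_out", "kwargs": {"increments": [{"delta_pos":[52,0,29],"delta_rot":[0,0,0]},{"delta_pos":[52,0,29],"delta_rot":[0,0,0]},{"delta_pos":[0,0,47],"delta_rot":[0,0,0]},{"delta_pos":[0,0,47],"delta_rot":[0,0,0]},{"delta_pos":[0,0,47],"delta_rot":[0,0,0]}], "grip": 1}}

```text
time_s: 33.67
tcp_pos: [0.4065, -0.2672, 0.0486]
tcp_rot: [0.017, 1.0, -0.001, 0.001]
contact_force: [0.6, 0.3, 0.3]
opening: 0.008
grip_force: 0.0
```

Call:
{"fn": "carry_out", "kwargs": {"increments": [{"delta_pos":[0,0,0],"delta_rot":[0,0,0]},{"delta_pos":[-10,0,0],"delta_rot":[0,0,0]},{"delta_pos":[-10,0,0],"delta_rot":[0,0,0]},{"delta_pos":[-10,0,0],"delta_rot":[0,0,0]},{"delta_pos":[-10,0,0],"delta_rot":[0,0,0]}]}}

```text
time_s: 34.3
tcp_pos: [0.4493, -0.268, 0.0502]
tcp_rot: [0.016, 1.0, -0.001, 0.002]
contact_force: [-0.4, 0.0, -0.6]
opening: 0.0004
grip_force: 0.0
```

Call:
{"fn": "carry_out", "kwargs": {"increments": [{"delta_pos":[0,0,0],"delta_rot":[0,0,0]}]}}

```text
time_s: 34.42
tcp_pos: [0.4492, -0.2676, 0.0497]
tcp_rot: [0.015, 1.0, -0.001, 0.001]
contact_force: [0.2, 0.5, -0.6]
opening: 0.0002
grip_force: 0.0
```

```bash
python3 - <<'E'
from h import *
look("w22")
E
```

```text
t 34.42 p [ 0.4492 -0.2676  0.0497] x [-1.     0.031 -0.003] z [ 0.003 -0.002 -1.   ] F [ 0.2  0.5 -0.6] op 0.0002 gf 0.0 q [ 0.74  0.46 -0.4   2.02  0.27  0.7   1.71]
U -0.0786
0
torch tail x [0.00519219 0.00553492] y [-0.00319514  0.00294734] n 392
```

Push 5 mm, then 2 mm more, watching the force.

Call:
{"fn": "carry_out", "kwargs": {"increments": [{"delta_pos":[-2,0,0.5],"delta_rot":[0,0,0]},{"delta_pos":[-2,0,0.5],"delta_rot":[0,0,0]},{"delta_pos":[-1,0,0],"delta_rot":[0,0,0]}]}}

```text
time_s: 34.85
tcp_pos: [0.4525, -0.2679, 0.0483]
tcp_rot: [0.016, 1.0, -0.001, 0.0]
contact_force: [-0.8, -0.2, 0.3]
opening: 0.0006
grip_force: 0.6
```

Call:
{"fn": "carry_out", "kwargs": {"increments": [{"delta_pos":[-1,0,0],"delta_rot":[0,0,0]},{"delta_pos":[-1,0,0],"delta_rot":[0,0,0]}]}}

```text
time_s: 35.1
tcp_pos: [0.4545, -0.2679, 0.0482]
tcp_rot: [0.016, 1.0, -0.001, 0.0]
contact_force: [-1.9, -0.2, -0.5]
opening: 0.0006
grip_force: 0.7
```

Call:
{"fn": "carry_out", "kwargs": {"increments": [{"delta_pos":[-1,0,0],"delta_rot":[0,0,0]},{"delta_pos":[-0.5,0,0],"delta_rot":[0,0,0]}]}}

```text
time_s: 35.35
tcp_pos: [0.4564, -0.2679, 0.0484]
tcp_rot: [0.016, 1.0, -0.001, 0.001]
contact_force: [-1.6, -0.8, -1.0]
opening: 0.0001
grip_force: 0.7
```

Call:
{"fn": "carry_out", "kwargs": {"increments": [{"delta_pos":[15,0,0],"delta_rot":[0,0,0]},{"delta_pos":[25,0,0],"delta_rot":[0,0,0]},{"delta_pos":[0,0,-55],"delta_rot":[0,0,0]},{"delta_pos":[0,0,-60],"delta_rot":[0,0,0]},{"delta_pos":[0,0,-50],"delta_rot":[0,0,0]}]}}

```text
time_s: 35.98
tcp_pos: [0.4158, -0.2666, 0.2159]
tcp_rot: [0.016, 1.0, -0.001, 0.002]
contact_force: [0.2, -1.0, -0.6]
opening: 0.0005
grip_force: 0.0
```

Call:
{"fn": "carry_out", "kwargs": {"increments": [{"delta_pos":[0,0,-30],"delta_rot":[0,0,0]},{"delta_pos":[-50,0,0],"delta_rot":[0,0,0]},{"delta_pos":[-50,0,0],"delta_rot":[0,0,0]},{"delta_pos":[0,0,0],"delta_rot":[0,0,0]},{"delta_pos":[0,0,0],"delta_rot":[0,0,0]}], "grip": 0}}

```text
time_s: 36.6
tcp_pos: [0.5149, -0.2696, 0.2432]
tcp_rot: [0.016, 1.0, -0.001, 0.0]
contact_force: [-0.2, 0.2, 0.6]
opening: 0.0469
grip_force: 0.0
```

```bash
python3 - <<'E'
from h import *
look("w23")
c=dict(np.load("w23.npz"));W=cloud(c)-o0;z=c["range_z"];X,Y,Z=W@bx,W@np.cross(bz,bx),W@bz
m=(z>0)&(abs(Y)<.012)&(X>.01)&(X<.1)&(Z>.02)&(Z<.04);print(m.sum(),"top z",np.median(Z[m]),"pitch err",np.polyfit(X[m],Z[m],1)[0])
E
```

```text
t 36.6 p [ 0.5149 -0.2696  0.2432] x [-1.     0.031 -0.001] z [ 0.001 -0.002 -1.   ] F [-0.2  0.2  0.6] op 0.0469 gf 0.0 q [ 0.76  0.33 -0.48  1.71  0.17  1.14  1.77]
U -0.0128
542
ball [-0.0478 -0.0001  0.0767] lever rad 0.9530359927498797
torch tail x [0.00234503 0.00499797] y [-0.01482198  0.01436129] n 2781
2121 top z 0.03123715383780063 pitch err 0.006269797761278957
```

The lever is at about 0.95, the torch is home and the arm is clear, so I hand the job in.

```bash
python3 -c "
from h import *
print(arm.sign_off())"
```

```text
the job is handed in; nothing more can be done
None
```

The white torch lies lens up in the empty, unflagged cradle with its tail at the foot, and that cradle's lever was then pushed on to about 0.95 rad; the job is handed in, but sign-off returned no verdict.

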